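Seat a blank in the sliding fence corner and bring its scribed cross under the punch

ROBOT

A 6-joint arm with a two-finger parallel gripper is mounted at the origin on the work surface. World frame = base frame: x ahead of the robot, y to its left, z up, the work surface at z = 0. Lengths are in mm, angles in degrees, forces in N, time in s.
With the tool pointing down it reaches from about 300 to 850 mm from the base axis. Payload 4.2 kg.
Tool frame: the origin (TCP) lies on the centre line of the jaws, within the pads' length; the fingertips stand 14 mm ahead of it and the grasp point (between the pads) lies 5 mm behind it; z points along the fingers, y is the line along which they close (so a half turn about z gives the same grasp; the last joint's range is limited). The gripper opens to 91 mm and grips with 3 to 60 N. Pads are 32 mm wide; open, the fingers measure 118 mm over their backs; the gripper's body (76 mm by 178 mm) begins 60 mm behind the grasp point.
Start: joints at [-67.781, 18.312, 89.639, -0, 72.044, -1.146], TCP at [228.044, -527.861, 227.976] pointing down, gripper open.
Joint ranges: [-177.97, 177.97], [-48.28, 115.42], [12.27, 149.76], [-77.06, 257.06], [2.81, 150.46], [-146.56, 146.56]. Speed limits (degrees/s): [147.25, 147.25, 180, 180, 180, 180].

INTERFACE

Orientations are given as [roll, pitch, yaw] about the fixed x, y, z axes, in that order (R = Rz(yaw) Ry(pitch) Rx(roll)).
In Python, from workcell import * gives the robot as it stands. The module is installed in compiled form; this text tells all that it offers.
- The arm moves only by the shell command python3 -m crank 'ROWS' [FORCE]. ROWS is JSON, a list of rows, each an object of numbers: "grip": the finger opening in m, from 0 to 0.0912; "x", "y", "z": the shift along the tool's x, y, z in m; "yaw": the turn about the tool's z in rad. In form: [{"grip": .., "x": .., "y": .., "z": .., "yaw": ..}, ...]. A call has exactly 5 rows; each row is the pose to reach, as a shift and turn from the pose commanded when the call began, along the tool's axes at that moment; what a row does not reach only later rows make up. A row lasts 1/12 s, in which the tool goes at most 41.7 mm and 7.16 degrees, less where a joint would pass 70% of its speed; a pose out of reach is approached as far as the arm can. A call with a gripper value outside its range is refused whole. The fingers move at their own pace and stop on an object; FORCE is the grip in N (left out, the last holds). Time passes only in rows, so rows that repeat a pose let the fingers close, or fill a call up. It gives the time, the measured TCP pose, the force, the opening and the grip force at its end, in the units of the state.
- state(): the state, without advancing time (a new reading comes with each control period).
- grab_frame(name): name is "scene" or "side" or "wrist"; returns the picture (400x640x3 uint8, red, green, blue); there is no depth.
- camera_model(name): a dict with "intrinsics" (3x3 intrinsics, pixels), "R" (3x3) and "t" (3): a world point X has camera coordinates R X + t. Camera axes: x right, y down, z forward; pixel columns grow to the right and rows downward; lengths in mm; the calibration is good to about 2 mm. A picture is of the moment at which its call begins: read the wrist's pose just before it. camera_model takes no time and is no camera call; for the wrist camera it gives the pose at the moment of the call.
- job_done(): hands the job in; it is judged then, once.
The state is a dict: "time_s": time; "qpos": joint angles; "qvel": joint speeds; "effort": joint torques, N m; "ee_pos": TCP position; "ee_rot": TCP orientation; "force": force on the tool from outside, world axes, zero at the start; "torque": the same for the moment, N m; "gripper_width": finger opening in mm; "gripper_force": force on a finger pad.
Only numpy, scipy, OpenCV 4.12 (cv2) and the standard library are available. Lean on these libraries where they do the work, as an engineer would, in place of code of your own. Each camera call takes 0.05 s, during which the arm holds its last target. There are 200 camera calls.

TASK

Lay the aluminium blank on the sliding carriage, scribed face up, and gently push it square and flush into the corner of the fence: the blank's corner beside the scribed cross goes into the inside corner, its long side tight along the long fence and its end tight against the short stop. Slide the carriage so that the centre of the cross sits directly under the tip of the fixed punch, and leave it there with the blank still tight in the corner. Press gently, so that the lightly clamped fence is not shoved out of its setting on the carriage, and do not disturb the spanner, the flange or the parts bin.

Things in the scene. Friction and masses are not known exactly. Their poses are not given: they have to be found in the camera images.
- blank: Loose aluminium bar, 50 (its x) by 120 (its y) by 20 mm thick, 0.2 to 0.4 kg; grip it across the 50 mm. Origin at the centre of its underside, z up. Its top bears a thin scribed cross with a dark dot near the corner (+x, +y), and two dark 12 mm holes side by side near the -y end. Starts flat on the bench, scribed face up, to the right (-y) of the bed.
- corner (a point): Lower edge of the blank's marked corner: at (+25, +60, 0) mm in the blank's frame; it belongs in the fence's inside corner.
- mark (a point): Centre of the scribed cross on the blank's top face: at (+11, +38, 20) mm in the blank's frame, so 14 mm in from the long side and 22 mm in from the end that go against the fence.
- fence_corner (a point): Inside corner of the dark L-shaped fence, 22 mm high, at the height of the carriage top (26 mm above the bench); x points into the long fence, y into the end stop, z up. Long fence: face at x = 0, y -152 to +12 mm, 14 mm thick. End stop: face at y = 0, x -50 to 0, 12 mm thick. Flat carriage top: x -115 to 0, y -170 to +80.
- fence (a joint): Setting of the fence across the carriage, in m: 0 as set at the start, grows towards fence +x. It is only friction-clamped: a push of more than about 7 N into the long fence makes it slip out of its setting (it stays where it is pushed).
- carriage (a joint): Slide of the carriage (a flat steel plate, 130 by 250 by 12 mm) along the fence's y axis, in m: grows towards fence +y, stops at -0.040 and +0.040. A stiff slide: about 14 N are needed to move it, and it stays where it is left. It carries the fence and the knob.
- knob (a point): Upright black round knob on the carriage for sliding it: 26 mm diameter, 22 mm tall, on a 16 mm diameter neck; this point is the middle of its height, 55 mm above the bench (the knob's top is at 66 mm). Stands at (-90, +55) mm in the fence's x, y. It does not turn.
- bed: Dark steel base plate on the bench, fixed, 160 (x) by 340 (y) by 14 mm thick; origin at the centre of its underside; same axes as the fence. The carriage slides on top of it.
- punch_stand: Fixed green stand behind the long fence, same axes as the bed: origin under its foot (75 by 80 by 22 mm); a 24 mm round column 212 mm high; at 165 mm height an arm 12 mm wide reaches 104 mm towards its own -x and carries the upright 11 mm round steel punch, which spans 56 to 201 mm above the bench.
- punch_tip (a point): Point of the fixed centre punch, looking down, 56 mm above the bench, 10 mm over the top of a blank lying on the carriage. It lies above the line where the mark of a flush blank travels as the carriage slides.
- spanner: Loose steel open-ended spanner lying on the bench, a bystander; origin in the middle of its underside.
- flange: Loose steel disc with a hole, 90 mm diameter, 14 mm thick, a bystander; origin at the centre of its underside.
- parts_bin: Empty blue plastic bin, 130 by 100 by 60 mm, a bystander; origin at the centre of its underside.
Not all that is in view belongs to the job. Several things have the shape of the blank; the one meant has the colours described above. Of the things that look like the punch_stand, take the one that is farthest from the robot's base at the start.

How it is judged:
By the outcome, as a careful person would: the job done as asked, in the order asked, and still so for the second after the job is handed in, with the robot touching nothing.
It also fails if it takes over 72 s, if anything falls off the work surface, if the arm or the gripper's body presses on something with over 40 N, if the wrist force passes 120 N, or if a joint passes its speed limit or range.

## Working session

There is one attempt and no reset: what is moved stays moved. The work goes in short steps, Python scripts to look and compute and a shell command to move; the robot and the scene stay as the last step left them, time stands still between calls to the robot, and variables do not carry over. Pictures are saved under pics/ and viewed, at most 10 in all, crops included, and the job is handed in when it is done.

```bash
mkdir -p pics; ls; python3 - <<'E'
from workcell import *
import cv2,numpy as np
s=state();print(s['time_s'],s['ee_pos'],s['ee_rot'],s['force'],s['gripper_width'])
for n in('scene','side','wrist'):
    im=grab_frame(n);cv2.imwrite(f'pics/{n}0.png',im[:,:,::-1]);m=camera_model(n);print(n,np.round(m['intrinsics'],1).tolist(),np.round(m['R'],3).tolist(),np.round(m['t'],1).tolist())
E
```

```text
pics
0.0 [ 227.84208764 -527.40433148  227.11486022] [-1.79898077e+02 -1.96247538e-03  2.33640181e+01] [0.31991961 0.01579277 0.12751001] 90.98085686657883
scene [[454.5, 0.0, 318.4], [0.0, 454.5, 198.2], [0.0, 0.0, 1.0]] [[0.729, 0.684, -0.006], [0.554, -0.596, -0.582], [-0.402, 0.421, -0.813]] [-385.8, -243.4, 1507.0]
side [[411.9, 0.0, 321.6], [0.0, 411.9, 189.3], [0.0, 0.0, 1.0]] [[-0.982, -0.189, -0.003], [-0.117, 0.618, -0.777], [0.149, -0.763, -0.629]] [518.0, 89.6, 1258.8]
wrist [[280.0, 0.0, 314.1], [0.0, 280.0, 195.4], [0.0, 0.0, 1.0]] [[0.395, -0.919, -0.001], [-0.88, -0.379, 0.287], [-0.264, -0.113, -0.958]] [-574.1, -31.6, 392.5]
```

View pics/scene0.png

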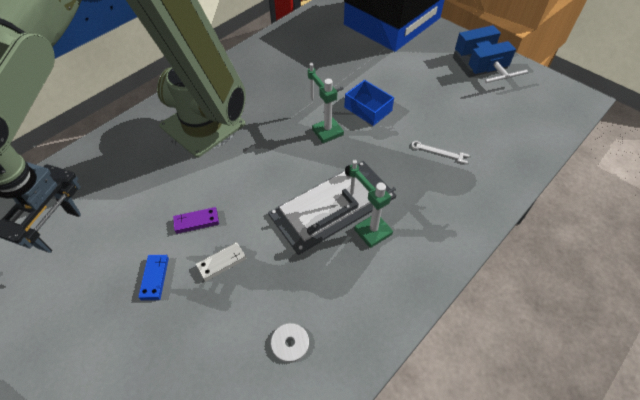

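View pics/side0.png

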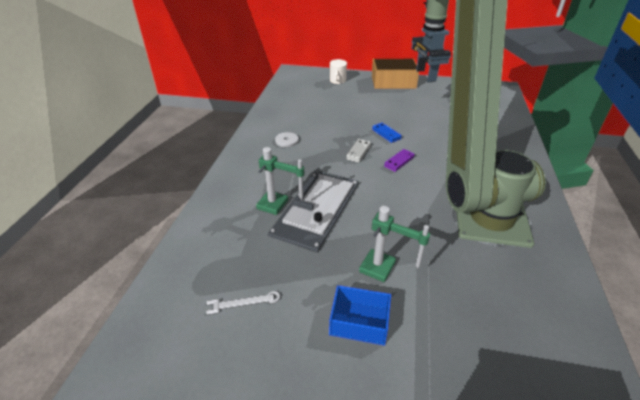

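Candidates in the scene image are purple (196,220), blue (154,277) and light-grey (221,260). The grey one fits the bare aluminium blank. There are two green stands, at (327,130) and (374,232). The one at (374,232) is farther from the base and beside the bed, so it is the one meant. An enlarged crop should confirm both.

```bash
python3 - <<'E'
import cv2
a=cv2.imread('pics/scene0.png')[155:290,160:420]
cv2.imwrite('pics/crop1.png',cv2.resize(a,None,fx=3,fy=3,interpolation=cv2.INTER_CUBIC))
E
```

```text
(no output)
```

View pics/crop1.png

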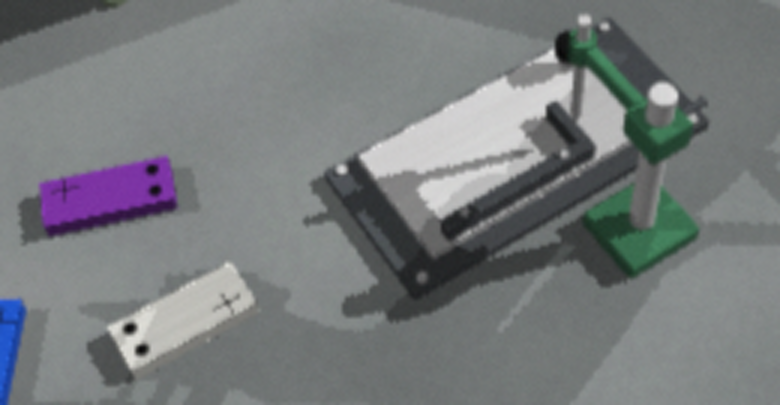

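The crop confirms it: grey blank with cross at crop (228,302) and holes at (130,328) and (141,350). The bed corners, fence and far green stand are visible too. Next I'll compute poses.

```bash
cat > h.py <<'E'
from workcell import *
import numpy as np,cv2
def ray(m,px,z):
    K,R,t=[np.array(m[k],float) for k in('intrinsics','R','t')]
    c=-R.T@t; d=R.T@np.linalg.solve(K,[px[0],px[1],1.]); return c+d*(z-c[2])/d[2]
def proj(m,P):
    K,R,t=[np.array(m[k],float) for k in('intrinsics','R','t')]
    q=(K@(R@np.atleast_2d(P).T+t[:,None])).T; return q[:,:2]/q[:,2:]
E
python3 - <<'E'
from h import *
m=camera_model('scene')
f=lambda p,z:np.round(ray(m,(p[0]/3+160-.33,p[1]/3+155-.33),z)[:2],1)
for n,p,z in[('cross',(228,302),20),('h1',(130,328),20),('h2',(141,350),20),('c1',(232,263),20),('c2',(255,300),20),('c3',(107,325),20),('bedL',(317,180),14),('bedF',(413,288),14),('bedT',(610,18),14),('bedR',(707,118),14),('fcorner',(573,151),48),('longend',(443,222),48),('stopend',(547,108),48),('footL',(585,218),22),('footR',(698,228),22),('footF',(633,268),22),('ptop',(585,18),201)]: print(n,f(p,z))
print(proj(m,[[550,-100,56]])) 
E
```

```text
cross [ 464.1 -249.8]
h1 [ 421.1 -324.6]
h2 [ 444.7 -331.4]
c1 [ 436.7 -221.4]
c2 [ 480.  -232.2]
c3 [ 404.1 -336.5]
bedL [ 423.7 -106.3]
bedF [ 570.8 -126.7]
bedT [497.6 233.5]
bedR [647.6 200.1]
fcorner [592.2  63.4]
longend [557.8 -73.5]
stopend [542.   84.1]
footL [638.1  29. ]
footR [720.1  90.8]
footF [703.4  18.3]
ptop [574.  88.]
[[298.15494969 231.6302242 ]]
```

```bash
cat >> h.py <<'E'
def go(x,y,z,yaw):
    s=state();p=s['ee_pos'];a=np.radians(s['ee_rot'][2]);d=np.array([x,y,z])-p
    ax=[np.cos(a),np.sin(a)];ay=[np.sin(a),-np.cos(a)]
    dy=(yaw-s['ee_rot'][2]+180)%360-180
    print('t',round(s['time_s'],2),'pos',np.round(p,1),'rot',np.round(s['ee_rot'],1),'F',np.round(s['force'],1),'w',round(s['gripper_width'],1))
    print('SHIFT mm x %.1f y %.1f z %.1f yaw %.4f rad'%(d[:2]@ax,d[:2]@ay,-d[2],-np.radians(dy)))
E
python3 -m crank '[{"x":0.04,"y":-0.015,"yaw":-0.1},{"x":0.08,"y":-0.03,"yaw":-0.22},{"x":0.12,"y":-0.045,"yaw":-0.34},{"x":0.16,"y":-0.06,"yaw":-0.46},{"x":0.2,"y":-0.08,"yaw":-0.58}]'
python3 - <<'E'
from h import *
go(437,-304,227,74.5)
E
```

```text
t 0.15 pos [ 227.9 -527.5  227.3] rot [-179.9    0.    23.4] F [ 0.1  0.1 -0.5] w 91.3
SHIFT mm x 280.6 y -122.2 z 0.3 yaw -0.8924 radvalidation failed for argument at $[0]...
```

```bash

python3 -m crank '[{"grip":0.091,"x":0.04,"y":-0.015,"z":0,"yaw":-0.1},{"grip":0.091,"x":0.08,"y":-0.03,"z":0,"yaw":-0.22},{"grip":0.091,"x":0.12,"y":-0.045,"z":0,"yaw":-0.34},{"grip":0.091,"x":0.16,"y":-0.06,"z":0,"yaw":-0.46},{"grip":0.091,"x":0.2,"y":-0.08,"z":0,"yaw":-0.58}]'
python3 - <<'E'
from h import *
go(437,-304,227,74.5)
E
```

```text
time_s: 0.57
ee_pos: [376.5, -379.4, 227.7]
ee_rot: [180.0, -0.0, 56.9]
force: [0.7, -0.6, 0.1]
gripper_width: 91.1
gripper_force: 0.0
t 0.57 pos [ 376.5 -379.4  227.7] rot [180.   -0.   56.9] F [ 0.7 -0.6  0.1] w 91.1
SHIFT mm x 96.2 y 9.6 z 0.7 yaw -0.3072 rad
```

```bash

python3 -m crank '[{"grip":0.091,"x":0.035,"y":0.004,"z":0,"yaw":-0.12},{"grip":0.091,"x":0.07,"y":0.008,"z":0,"yaw":-0.24},{"grip":0.091,"x":0.096,"y":0.01,"z":0,"yaw":-0.307},{"grip":0.091,"x":0.096,"y":0.01,"z":0,"yaw":-0.307},{"grip":0.091,"x":0.096,"y":0.01,"z":0,"yaw":-0.307}]'
python3 - <<'E'
from h import *
go(437,-304,227,74.5)
import json
m=camera_model('wrist');json.dump({k:np.array(m[k]).tolist() for k in m},open('w1.json','w'))
im=grab_frame('wrist')[:,:,::-1];cv2.imwrite('pics/w1.png',im)
E
```

```text
time_s: 0.98
ee_pos: [436.9, -305.0, 227.7]
ee_rot: [-180.0, 0.0, 74.3]
force: [-0.7, -0.1, 0.1]
gripper_width: 90.9
gripper_force: 0.0
t 0.98 pos [ 436.9 -305.   227.7] rot [-180.     0.    74.3] F [-0.7 -0.1  0.1] w 90.9
SHIFT mm x 1.0 y -0.1 z 0.7 yaw -0.0033 rad
```

View pics/w1.png

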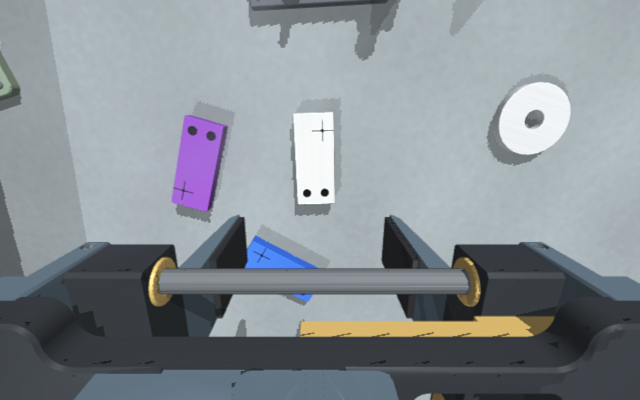

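The wrist view shows the grey blank at (315,158) with cross at (322,130) and holes at (307,193) and (325,193). The flange is at (535,118) and the bed edge is at the top.

```bash
cat >> h.py <<'E'
def rect(m,im,roi,thr,z):
    x0,y0,x1,y1=roi;g=cv2.cvtColor(im,cv2.COLOR_BGR2GRAY)[y0:y1,x0:x1]
    b=(g>thr).astype(np.uint8);n,l,st,_=cv2.connectedComponentsWithStats(b)
    k=1+st[1:,4].argmax();c=max(cv2.findContours((l==k).astype(np.uint8),0,1)[0],key=cv2.contourArea)[:,0]
    P=np.array([ray(m,(u+x0,v+y0),z)[:2] for u,v in c],np.float32)
    return cv2.minAreaRect(P),st[k]
E
python3 - <<'E'
from h import *
import json
m=json.load(open('w1.json'));im=cv2.imread('pics/w1.png')
for t in(215,225,235):print(rect(m,im,(280,95,350,215),t,20))
for n,p in[('cross',(322,130)),('h1',(307,193)),('h2',(325,193))]:print(n,ray(m,p,20)[:2])
E
```

```text
(((442.460205078125, -285.04730224609375), (119.41584014892578, 50.22321701049805), 76.2707748413086), array([  13,   17,   42,   92, 3285], dtype=int32))
(((442.5025939941406, -284.989990234375), (119.37676239013672, 49.744895935058594), 75.92024993896484), array([  13,   17,   41,   92, 3237], dtype=int32))
(((442.85223388671875, -285.2119140625), (119.13249969482422, 48.98988723754883), 76.00151824951172), array([  14,   17,   40,   92, 3149], dtype=int32))
cross [ 462.35142894 -250.91430298]
h1 [ 420.75949871 -325.81583895]
h2 [ 444.25723366 -332.45271245]
```

```bash

python3 -m crank '[{"grip":0.091,"x":-0.001,"y":0,"z":0.04,"yaw":-0.03},{"grip":0.091,"x":-0.001,"y":0,"z":0.08,"yaw":-0.03},{"grip":0.091,"x":-0.001,"y":0,"z":0.12,"yaw":-0.03},{"grip":0.091,"x":-0.001,"y":0,"z":0.155,"yaw":-0.03},{"grip":0.091,"x":-0.001,"y":0,"z":0.175,"yaw":-0.03}]'
python3 - <<'E'
from h import *
go(437.2,-306.3,18,76)
E
```

```text
time_s: 1.45
ee_pos: [433.1, -306.8, 49.2]
ee_rot: [-179.7, -0.1, 75.7]
force: [-0.7, -0.2, 0.1]
gripper_width: 90.6
gripper_force: 0.0
t 1.45 pos [ 433.1 -306.8   49.2] rot [-1.797e+02 -1.000e-01  7.570e+01] F [-0.7 -0.2  0.1] w 90.6
SHIFT mm x 1.5 y 3.9 z 31.2 yaw -0.0045 rad
```

```bash

python3 -m crank '[{"grip":0.091,"x":0,"y":0,"z":0.015,"yaw":0},{"grip":0.091,"x":0,"y":0,"z":0.030,"yaw":0},{"grip":0.091,"x":0,"y":0,"z":0.034,"yaw":0},{"grip":0.091,"x":0,"y":0,"z":0.034,"yaw":0},{"grip":0.091,"x":0,"y":0,"z":0.034,"yaw":0}]'
python3 - <<'E'
from h import *
go(437.2,-306.3,18,76)
E
```

```text
time_s: 1.87
ee_pos: [436.0, -307.9, 19.4]
ee_rot: [180.0, 0.0, 75.8]
force: [-0.4, -0.2, -0.4]
gripper_width: 91.4
gripper_force: 0.0
t 1.87 pos [ 436.  -307.9   19.4] rot [180.    0.   75.8] F [-0.4 -0.2 -0.4] w 91.4
SHIFT mm x 1.8 y 0.8 z 1.4 yaw -0.0032 rad
```

```bash

python3 -m crank '[{"grip":0.03,"x":0,"y":0,"z":0,"yaw":0},{"grip":0.03,"x":0,"y":0,"z":0,"yaw":0},{"grip":0.03,"x":0,"y":0,"z":0,"yaw":0},{"grip":0.03,"x":0,"y":0,"z":0,"yaw":0},{"grip":0.03,"x":0,"y":0,"z":0,"yaw":0}]' 25
python3 -m crank '[{"grip":0.03,"x":0,"y":0,"z":0,"yaw":0},{"grip":0.03,"x":0,"y":0,"z":0,"yaw":0},{"grip":0.03,"x":0,"y":0,"z":-0.02,"yaw":0},{"grip":0.03,"x":0,"y":0,"z":-0.05,"yaw":0},{"grip":0.03,"x":0,"y":0,"z":-0.08,"yaw":0}]' 25
python3 -m crank '[{"grip":0.03,"x":0.03,"y":0,"z":-0.02,"yaw":0},{"grip":0.03,"x":0.06,"y":0,"z":-0.03,"yaw":0},{"grip":0.03,"x":0.09,"y":0,"z":-0.04,"yaw":0},{"grip":0.03,"x":0.10,"y":0,"z":-0.04,"yaw":0},{"grip":0.03,"x":0.10,"y":0,"z":-0.04,"yaw":0}]' 25
python3 - <<'E'
from h import *
go(437.2,-306.3,18,76)
import json
m=camera_model('wrist');json.dump({k:np.array(m[k]).tolist() for k in m},open('w2.json','w'))
im=grab_frame('wrist')[:,:,::-1];cv2.imwrite('pics/w2.png',im)
E
```

```text
time_s: 2.28
ee_pos: [436.3, -307.0, 19.4]
ee_rot: [180.0, 0.0, 75.9]
force: [0.3, -0.2, -0.2]
gripper_width: 60.7
gripper_force: 0.0
time_s: 2.7
ee_pos: [435.0, -306.1, 98.5]
ee_rot: [-179.8, -0.1, 75.9]
force: [0.2, -1.0, -2.3]
gripper_width: 50.4
gripper_force: 25.0
time_s: 3.12
ee_pos: [460.5, -207.8, 139.0]
ee_rot: [-180.0, -0.0, 76.1]
force: [0.5, -0.2, -3.1]
gripper_width: 49.6
gripper_force: 25.0
t 3.12 pos [ 460.5 -207.8  139. ] rot [-180.    -0.    76.1] F [ 0.5 -0.2 -3.1] w 49.6
SHIFT mm x -101.2 y 1.0 z 121.0 yaw 0.0016 rad
```

View pics/w2.png

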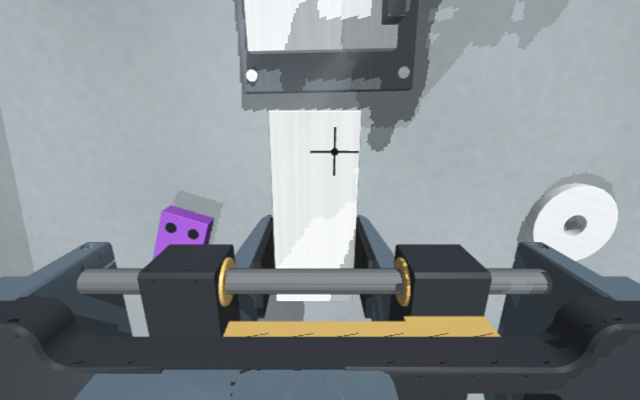

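Blank is held square, with the cross at (334,152). Next I rise and look at the fence from above.

```bash

python3 -m crank '[{"grip":0.03,"x":0.01,"y":0,"z":-0.035,"yaw":0},{"grip":0.03,"x":0.035,"y":0.005,"z":-0.065,"yaw":0},{"grip":0.03,"x":0.065,"y":0.01,"z":-0.085,"yaw":0},{"grip":0.03,"x":0.095,"y":0.02,"z":-0.105,"yaw":0},{"grip":0.03,"x":0.125,"y":0.03,"z":-0.12,"yaw":0}]' 25
python3 -m crank '[{"grip":0.03,"x":0.028,"y":0.006,"z":0,"yaw":0},{"grip":0.03,"x":0.028,"y":0.006,"z":0,"yaw":0},{"grip":0.03,"x":0.028,"y":0.006,"z":0,"yaw":0},{"grip":0.03,"x":0.028,"y":0.006,"z":0,"yaw":0},{"grip":0.03,"x":0.028,"y":0.006,"z":0,"yaw":0}]' 25
python3 - <<'E'
from h import *
go(437.2,-306.3,18,76)
import json
m=camera_model('wrist');json.dump({k:np.array(m[k]).tolist() for k in m},open('w3.json','w'))
im=grab_frame('wrist')[:,:,::-1];cv2.imwrite('pics/w3.png',im)
cv2.imwrite('pics/w3c.png',cv2.resize(im[0:230,190:490],None,fx=2.6,fy=2.6,interpolation=cv2.INTER_CUBIC))
E
```

```text
time_s: 3.58
ee_pos: [520.5, -96.5, 260.0]
ee_rot: [180.0, 0.1, 75.8]
force: [1.5, -0.6, -2.7]
gripper_width: 49.5
gripper_force: 25.0
time_s: 4.0
ee_pos: [531.9, -71.7, 257.9]
ee_rot: [-179.9, 0.1, 75.8]
force: [-0.2, -0.2, -2.9]
gripper_width: 49.9
gripper_force: 25.0
t 4.0 pos [531.9 -71.7 257.9] rot [-1.799e+02  1.000e-01  7.580e+01] F [-0.2 -0.2 -2.9] w 49.9
SHIFT mm x -250.6 y -34.3 z 239.9 yaw -0.0033 rad
```

View pics/w3c.png

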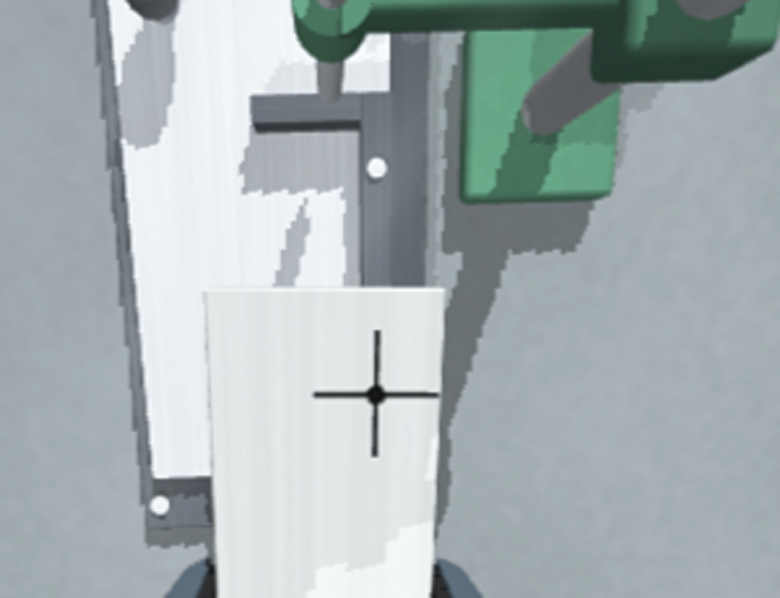

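```bash
python3 - <<'E'
from h import *
import json
m=json.load(open('w3.json'))
f=lambda p,z:ray(m,((p[0]+.5)/2.6+190-.5,(p[1]+.5)/2.6-.5),z)[:2]
ang=lambda a,b:np.degrees(np.arctan2(*(b-a)[::-1]))
fc=f((360,122),48);fl=f((362,280),48);se=f((254,122),48)
print('corner',fc,'long yaw',ang(fl,fc)-90,'stop yaw',ang(se,fc),np.linalg.norm(se-fc))
for y in(-10,-12,-13,-14):
    a=np.radians(y);R=np.array([[np.cos(a),-np.sin(a)],[np.sin(a),np.cos(a)]])
    g=lambda p,z:np.round((f(p,z)-fc)@R,1)
    print(y,'punch',g((331,97),56),'carr corner',g((153,478),26),'carr edge',g((111,30),26),'longl',g((362,280),48),'stop',g((254,122),48),'bed',g((148,528),14),'footNL',g((461,200),22),'footNR',g((610,194),22))
P=state()['ee_pos']
print('carriage -x edge yaw',ang(f((153,478),26),f((111,30),26))-90)
for z in(255,260,265):
    c=f((376,394),z);a=f((206,290),z);b=f((443,289),z);print(z,'cross-tcp',c-P[:2],np.linalg.norm(b-a),'yaw',ang(a,b))
E
```

```text
corner [585.5424198   74.21872793] long yaw -12.63132182396319 stop yaw -14.279478813687971 48.08136056374359
-10 punch [-12.6   9.3] carr corner [-123.  -163.5] carr edge [-112.    51.4] longl [ -3.1 -68.3] stop [-47.9   3.6] bed [-133.3 -195.8] footNL [ 49.7 -33.7] footNR [123.8 -36.5]
-12 punch [-12.9   8.8] carr corner [-117.2 -167.7] carr edge [-113.7   47.5] longl [ -0.8 -68.4] stop [-48.    1.9] bed [-126.4 -200.3] footNL [ 50.9 -32. ] footNR [125.  -32.2]
-13 punch [-13.1   8.6] carr corner [-114.3 -169.7] carr edge [-114.6   45.5] longl [  0.4 -68.4] stop [-48.1   1.1] bed [-122.9 -202.5] footNL [ 51.4 -31.1] footNR [125.5 -30. ]
-14 punch [-13.2   8.4] carr corner [-111.3 -171.7] carr edge [-115.3   43.5] longl [  1.6 -68.4] stop [-48.1   0.2] bed [-119.3 -204.6] footNL [ 52.  -30.2] footNR [126.  -27.8]
carriage -x edge yaw -12.93168333918507
255 cross-tcp [25.6353806  55.40591889] 49.81799141915796 yaw -14.033645642300344
260 cross-tcp [25.46263892 56.15882779] 48.25960624377161 yaw -14.03364564230036
265 cross-tcp [25.28989724 56.9117367 ] 46.70122106838548 yaw -14.03364564230031
```

```bash
python3 - <<'E'
from h import *
go(510.4,-34.4,46.5,77)
E
```

```text
t 4.05 pos [532.  -71.6 258.2] rot [-179.9    0.    75.8] F [-0.1  0.  -3. ] w 49.8
SHIFT mm x 30.8 y -30.0 z 211.7 yaw -0.0209 rad
```

```bash

python3 -m crank '[{"grip":0.03,"x":0.015,"y":-0.015,"z":0.03,"yaw":-0.02},{"grip":0.03,"x":0.031,"y":-0.030,"z":0.06,"yaw":-0.02},{"grip":0.03,"x":0.031,"y":-0.030,"z":0.1,"yaw":-0.02},{"grip":0.03,"x":0.031,"y":-0.030,"z":0.14,"yaw":-0.02},{"grip":0.03,"x":0.031,"y":-0.030,"z":0.17,"yaw":-0.02}]' 25
python3 -m crank '[{"grip":0.03,"x":0,"y":0,"z":0.01,"yaw":0},{"grip":0.03,"x":0,"y":0,"z":0.02,"yaw":0},{"grip":0.03,"x":0,"y":0,"z":0.02,"yaw":0},{"grip":0.03,"x":0,"y":0,"z":0.02,"yaw":0},{"grip":0.03,"x":0,"y":0,"z":0.02,"yaw":0}]' 25
python3 - <<'E'
from h import *
go(510.4,-34.4,46.5,77)
E
```

```text
time_s: 4.47
ee_pos: [509.2, -33.6, 86.4]
ee_rot: [-179.9, 0.0, 77.0]
force: [0.0, -0.3, -3.2]
gripper_width: 49.7
gripper_force: 25.0
time_s: 4.88
ee_pos: [512.8, -33.3, 70.7]
ee_rot: [179.8, -0.0, 77.0]
force: [0.6, -0.1, -1.7]
gripper_width: 49.8
gripper_force: 25.0
t 4.88 pos [512.8 -33.3  70.7] rot [179.8  -0.   77. ] F [ 0.6 -0.1 -1.7] w 49.8
SHIFT mm x -1.6 y -2.1 z 24.2 yaw 0.0005 rad
```

```bash

python3 -m crank '[{"grip":0.03,"x":-0.001,"y":-0.001,"z":0.008,"yaw":0},{"grip":0.03,"x":-0.001,"y":-0.001,"z":0.015,"yaw":0},{"grip":0.03,"x":-0.001,"y":-0.001,"z":0.02,"yaw":0},{"grip":0.03,"x":-0.001,"y":-0.001,"z":0.02,"yaw":0},{"grip":0.03,"x":-0.001,"y":-0.001,"z":0.02,"yaw":0}]' 25
python3 -m crank '[{"grip":0.03,"x":0,"y":0,"z":0.001,"yaw":0},{"grip":0.03,"x":0,"y":0,"z":0.002,"yaw":0},{"grip":0.03,"x":0,"y":0,"z":0.003,"yaw":0},{"grip":0.03,"x":0,"y":0,"z":0.003,"yaw":0},{"grip":0.03,"x":0,"y":0,"z":0.003,"yaw":0}]' 25
python3 - <<'E'
from h import *
go(510.4,-34.4,46.5,77)
E
```

```text
time_s: 5.3
ee_pos: [509.6, -33.7, 48.5]
ee_rot: [-179.9, 0.0, 77.1]
force: [-0.3, -0.0, -3.0]
gripper_width: 49.7
gripper_force: 25.0
time_s: 5.72
ee_pos: [509.9, -33.7, 46.0]
ee_rot: [180.0, 0.0, 77.1]
force: [-0.6, -0.5, -3.2]
gripper_width: 49.7
gripper_force: 25.0
t 5.72 pos [509.9 -33.7  46. ] rot [180.    0.   77.1] F [-0.6 -0.5 -3.2] w 49.7
SHIFT mm x -0.6 y 0.6 z -0.5 yaw 0.0009 rad
```

```bash

python3 -m crank '[{"grip":0.03,"x":0,"y":0,"z":0.0007,"yaw":0},{"grip":0.03,"x":0,"y":0,"z":0.0007,"yaw":0},{"grip":0.058,"x":0,"y":0,"z":0.0007,"yaw":0},{"grip":0.058,"x":0,"y":0,"z":0.0007,"yaw":0},{"grip":0.058,"x":0,"y":0,"z":0.0007,"yaw":0}]' 25
python3 -m crank '[{"grip":0.058,"x":0,"y":0,"z":-0.01,"yaw":0},{"grip":0.058,"x":0,"y":0,"z":-0.03,"yaw":0},{"grip":0.058,"x":0,"y":0,"z":-0.06,"yaw":0},{"grip":0.058,"x":0,"y":0,"z":-0.1,"yaw":0},{"grip":0.058,"x":0,"y":0,"z":-0.14,"yaw":0}]' 25
python3 -m crank '[{"grip":0.058,"x":-0.01,"y":-0.02,"z":-0.03,"yaw":0},{"grip":0.058,"x":-0.02,"y":-0.03,"z":-0.07,"yaw":0},{"grip":0.058,"x":-0.02,"y":-0.03,"z":-0.08,"yaw":0},{"grip":0.058,"x":-0.02,"y":-0.03,"z":-0.08,"yaw":0},{"grip":0.058,"x":-0.02,"y":-0.03,"z":-0.08,"yaw":0}]' 25
python3 - <<'E'
from h import *
go(510.4,-34.4,46.5,77)
import json
m=camera_model('wrist');json.dump({k:np.array(m[k]).tolist() for k in m},open('w4.json','w'))
im=grab_frame('wrist')[:,:,::-1];cv2.imwrite('pics/w4.png',im)
cv2.imwrite('pics/w4c.png',cv2.resize(im[0:230,190:490],None,fx=2.6,fy=2.6,interpolation=cv2.INTER_CUBIC))
E
```

```text
time_s: 6.13
ee_pos: [510.4, -33.8, 45.6]
ee_rot: [179.9, -0.0, 77.0]
force: [0.3, -0.1, 0.7]
gripper_width: 57.8
gripper_force: 0.0
time_s: 6.55
ee_pos: [509.2, -33.6, 187.2]
ee_rot: [-179.9, 0.0, 77.0]
force: [1.1, -0.7, -0.1]
gripper_width: 58.1
gripper_force: 0.0
time_s: 6.97
ee_pos: [476.1, -46.5, 266.1]
ee_rot: [179.9, -0.0, 77.0]
force: [-0.6, 0.8, -0.1]
gripper_width: 58.2
gripper_force: 0.0
t 6.97 pos [476.1 -46.5 266.1] rot [179.9  -0.   77. ] F [-0.6  0.8 -0.1] w 58.2
SHIFT mm x 19.4 y 30.7 z 219.6 yaw 0.0007 rad
```

View pics/w4c.png

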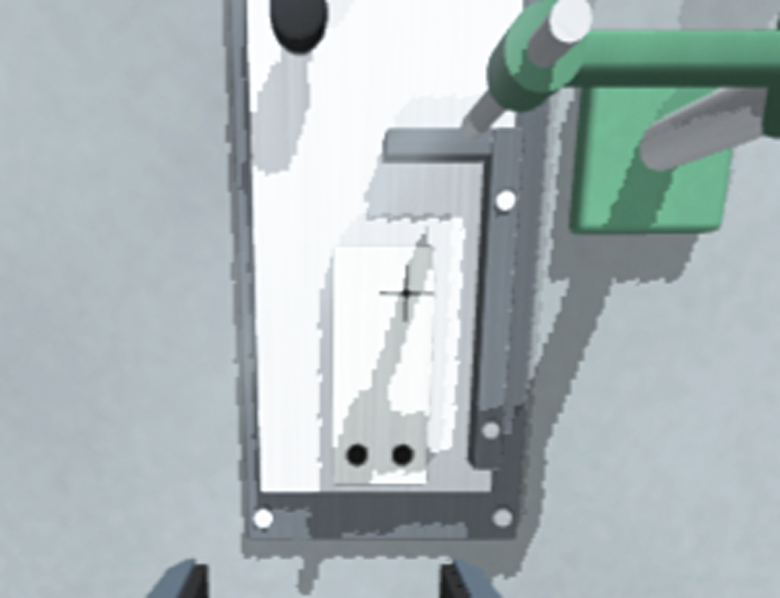

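The blank lies flat on the carriage, cross at crop (406,293), holes at (357,455) and (402,455). The fence's inside corner (top edge) is near (490,159), the punch end near (476,126) and the knob at (299,20).

```bash
python3 - <<'E'
from h import *
import json
m=json.load(open('w4.json'))
f=lambda p,z:ray(m,((p[0]+.5)/2.6+190-.5,(p[1]+.5)/2.6-.5),z)[:2]
ang=lambda a,b:np.degrees(np.arctan2(*(b-a)[::-1]))
fc=f((491,159),48);fl=f((479,462),48);se=f((386,159),48)
print('corner',fc,'long yaw',ang(fl,fc)-90,'stop yaw',ang(se,fc),np.linalg.norm(se-fc),np.linalg.norm(fl-fc))
a=np.radians(-12.9);R=np.array([[np.cos(a),-np.sin(a)],[np.sin(a),np.cos(a)]])
fc=np.array([585.5,74.])
for n,p,z in[('corner',(491,159),48),('punch',(476,126),56),('cc',(260,491),26),('cc2',(490,491),26),('cross',(406,293),46),('h1',(357,455),46),('h2',(402,455),46),('b1',(334,247),46),('b2',(433,247),46),('b3',(427,485),46),('b4',(335,485),46),('knob bottom edge',(299,52),66),('knobL',(271,15),66),('knobR',(327,15),66),('knobC',(299,18),60)]:
    w=f(p,z);print(n,np.round(w,1),np.round((w-fc)@R,1))
E
```

```text
corner [585.12740879  72.98953256] long yaw -11.733678754074958 stop yaw -13.010007547186666 49.405527507841484 146.04567088755417
corner [585.1  73. ] [-0.1 -1.1]
punch [578.7  87.2] [-9.5 11.4]
cc [435.6 -64.6] [-115.2 -168.6]
cc2 [562.3 -94.1] [  14.9 -169. ]
cross [534.7  22.6] [-38.1 -61.4]
h1 [493.5 -52.2] [ -61.5 -143.6]
h2 [516.7 -57.6] [ -37.7 -143.6]
b1 [504.6  51.7] [-73.9 -39.8]
b2 [551.7  40.8] [-25.5 -39.9]
b3 [526.5 -76.7] [ -23.9 -160.1]
b4 [478.5 -65.6] [ -73.1 -159.9]
knob bottom edge [506.9 131.3] [-89.4  38.3]
knobL [498.5 147.5] [-101.2   52.2]
knobR [521.7 142.1] [-77.4  52.2]
knobC [510.1 145.6] [-89.4  52.9]
```

```bash
cat >> h.py <<'E'
C=np.array([585.3,74.]);FY=-12.8
def fr():
    a=np.radians(FY);return np.array([[np.cos(a),-np.sin(a)],[np.sin(a),np.cos(a)]])
def gof(x,y,z,yaw):
    w=C+fr()@[x,y];go(w[0],w[1],z,yaw+FY);print('TCP in fence',np.round((np.array(state()['ee_pos'][:2])-C)@fr(),1))
E
python3 -m crank '[{"grip":0.058,"x":0,"y":0,"z":0,"yaw":-0.12},{"grip":0.058,"x":0,"y":0,"z":0,"yaw":-0.24},{"grip":0.058,"x":0,"y":0,"z":0,"yaw":-0.36},{"grip":0.058,"x":0,"y":0,"z":0,"yaw":-0.48},{"grip":0.058,"x":0,"y":0,"z":0,"yaw":-0.6}]' 10
python3 -m crank '[{"grip":0.058,"x":0,"y":0,"z":0.02,"yaw":-0.12},{"grip":0.058,"x":0,"y":0,"z":0.04,"yaw":-0.24},{"grip":0.058,"x":0,"y":0,"z":0.06,"yaw":-0.36},{"grip":0.058,"x":0,"y":0,"z":0.08,"yaw":-0.48},{"grip":0.058,"x":0,"y":0,"z":0.1,"yaw":-0.6}]' 10
python3 - <<'E'
from h import *
gof(-104,-100,44,180)
E
```

```text
time_s: 7.43
ee_pos: [475.4, -46.1, 262.9]
ee_rot: [-179.8, -0.1, 111.8]
force: [0.2, -0.3, 0.0]
gripper_width: 58.1
gripper_force: 0.0
time_s: 7.85
ee_pos: [474.9, -46.1, 162.2]
ee_rot: [-179.9, -0.2, 146.2]
force: [-0.3, 1.1, -0.2]
gripper_width: 57.5
gripper_force: 0.0
t 7.85 pos [474.9 -46.1 162.2] rot [-179.9   -0.2  146.2] F [-0.3  1.1 -0.2] w 57.5
SHIFT mm x 36.4 y 30.5 z 118.2 yaw -0.3671 rad
TCP in fence [ -81.  -141.5]
```

```bash

python3 -m crank '[{"grip":0.058,"x":0.015,"y":0.015,"z":0.02,"yaw":-0.12},{"grip":0.058,"x":0.036,"y":0.03,"z":0.04,"yaw":-0.24},{"grip":0.058,"x":0.036,"y":0.03,"z":0.06,"yaw":-0.36},{"grip":0.058,"x":0.036,"y":0.03,"z":0.07,"yaw":-0.36},{"grip":0.058,"x":0.036,"y":0.03,"z":0.07,"yaw":-0.36}]' 10
python3 -m crank '[{"grip":0.058,"x":0,"y":0,"z":0,"yaw":0},{"grip":0.058,"x":0,"y":0,"z":0,"yaw":0},{"grip":0.058,"x":0,"y":0,"z":0,"yaw":0},{"grip":0.058,"x":0,"y":0,"z":0,"yaw":0},{"grip":0.058,"x":0,"y":0,"z":0,"yaw":0}]' 10
python3 - <<'E'
from h import *
gof(-104,-100,44,180)
E
```

```text
time_s: 8.27
ee_pos: [460.0, -0.8, 91.3]
ee_rot: [-179.9, -0.5, 166.5]
force: [-0.4, 0.6, 0.2]
gripper_width: 57.8
gripper_force: 0.0
time_s: 8.68
ee_pos: [463.7, -1.6, 95.8]
ee_rot: [180.0, 0.1, 166.4]
force: [0.0, -0.0, -0.4]
gripper_width: 58.1
gripper_force: 0.0
t 8.68 pos [463.7  -1.6  95.8] rot [1.800e+02 1.000e-01 1.664e+02] F [ 0.  -0.  -0.4] w 58.1
SHIFT mm x 2.2 y 0.6 z 51.8 yaw -0.0138 rad
TCP in fence [-101.8 -100.7]
```

```bash

python3 -m crank '[{"grip":0.058,"x":0.002,"y":0,"z":0.02,"yaw":-0.014},{"grip":0.058,"x":0.002,"y":0,"z":0.04,"yaw":-0.014},{"grip":0.058,"x":0.002,"y":0,"z":0.051,"yaw":-0.014},{"grip":0.058,"x":0.002,"y":0,"z":0.051,"yaw":-0.014},{"grip":0.058,"x":0.002,"y":0,"z":0.051,"yaw":-0.014}]' 10
python3 -m crank '[{"grip":0.058,"x":-0.003,"y":0,"z":0,"yaw":0},{"grip":0.058,"x":-0.006,"y":0,"z":0,"yaw":0},{"grip":0.058,"x":-0.009,"y":0,"z":0,"yaw":0},{"grip":0.058,"x":-0.012,"y":0,"z":0,"yaw":0},{"grip":0.058,"x":-0.014,"y":0,"z":0,"yaw":0}]' 10
python3 -m crank '[{"grip":0.058,"x":-0.002,"y":0,"z":0,"yaw":0},{"grip":0.058,"x":-0.004,"y":0,"z":0,"yaw":0},{"grip":0.058,"x":-0.006,"y":0,"z":0,"yaw":0},{"grip":0.058,"x":-0.008,"y":0,"z":0,"yaw":0},{"grip":0.058,"x":-0.01,"y":0,"z":0,"yaw":0}]' 10
python3 - <<'E'
from h import *
gof(-68,-100,44,180)
E
```

```text
time_s: 9.1
ee_pos: [461.3, -1.1, 44.3]
ee_rot: [-180.0, -0.0, 167.2]
force: [0.4, 0.1, -0.1]
gripper_width: 58.0
gripper_force: 0.0
time_s: 9.52
ee_pos: [474.1, -3.9, 44.5]
ee_rot: [-180.0, -0.1, 167.2]
force: [-4.4, 1.7, 4.1]
gripper_width: 58.0
gripper_force: 2.3
time_s: 9.93
ee_pos: [485.4, -6.4, 44.1]
ee_rot: [-180.0, 0.1, 167.2]
force: [-0.9, 0.7, -0.6]
gripper_width: 58.1
gripper_force: 0.8
t 9.93 pos [485.4  -6.4  44.1] rot [-1.800e+02  1.000e-01  1.672e+02] F [-0.9  0.7 -0.6] w 58.1
SHIFT mm x -11.6 y 0.5 z 0.1 yaw 0.0007 rad
TCP in fence [ -79.6 -100.5]
```

```bash

python3 -m crank '[{"grip":0.058,"x":-0.0015,"y":0,"z":0,"yaw":0},{"grip":0.058,"x":-0.003,"y":0,"z":0,"yaw":0},{"grip":0.058,"x":-0.0045,"y":0,"z":0,"yaw":0},{"grip":0.058,"x":-0.006,"y":0,"z":0,"yaw":0},{"grip":0.058,"x":-0.0075,"y":0,"z":0,"yaw":0}]' 10
python3 -m crank '[{"grip":0.058,"x":-0.0004,"y":0,"z":0,"yaw":0},{"grip":0.058,"x":-0.0008,"y":0,"z":0,"yaw":0},{"grip":0.058,"x":-0.0012,"y":0,"z":0,"yaw":0},{"grip":0.058,"x":-0.0016,"y":0,"z":0,"yaw":0},{"grip":0.058,"x":-0.002,"y":0,"z":0,"yaw":0}]' 10
python3 - <<'E'
from h import *
gof(-68,-100,44,180)
E
```

```text
time_s: 10.35
ee_pos: [492.7, -8.0, 44.2]
ee_rot: [-180.0, 0.1, 167.2]
force: [-1.7, -0.3, -1.2]
gripper_width: 58.2
gripper_force: 0.6
time_s: 10.77
ee_pos: [493.8, -8.3, 44.2]
ee_rot: [-180.0, -0.0, 167.2]
force: [-2.7, 1.3, -0.5]
gripper_width: 58.4
gripper_force: 0.9
t 10.77 pos [493.8  -8.3  44.2] rot [-180.    -0.   167.2] F [-2.7  1.3 -0.5] w 58.4
SHIFT mm x -3.0 y 0.6 z 0.2 yaw 0.0007 rad
TCP in fence [ -71.  -100.6]
```

```bash

python3 -m crank '[{"grip":0.058,"x":-0.0003,"y":0,"z":0,"yaw":0},{"grip":0.058,"x":-0.0006,"y":0,"z":0,"yaw":0},{"grip":0.058,"x":-0.0009,"y":0,"z":0,"yaw":0},{"grip":0.058,"x":-0.0012,"y":0,"z":0,"yaw":0},{"grip":0.058,"x":-0.0015,"y":0,"z":0,"yaw":0}]' 10
python3 - <<'E'
from h import *
gof(-68,-100,44,180)
E
```

```text
time_s: 11.18
ee_pos: [495.4, -8.7, 44.2]
ee_rot: [-180.0, -0.0, 167.2]
force: [-2.5, 0.4, 0.5]
gripper_width: 58.2
gripper_force: 0.9
t 11.18 pos [495.4  -8.7  44.2] rot [-180.    -0.   167.2] F [-2.5  0.4  0.5] w 58.2
SHIFT mm x -1.3 y 0.6 z 0.2 yaw 0.0006 rad
TCP in fence [ -69.3 -100.6]
```

```bash

python3 -m crank '[{"grip":0.058,"x":0.005,"y":0,"z":0,"yaw":0},{"grip":0.058,"x":0.012,"y":0,"z":0,"yaw":0},{"grip":0.03,"x":0.012,"y":0,"z":-0.025,"yaw":0},{"grip":0,"x":0.012,"y":0,"z":-0.045,"yaw":0},{"grip":0,"x":0.012,"y":-0.02,"z":-0.045,"yaw":0}]' 10
python3 -m crank '[{"grip":0,"x":-0.01,"y":-0.02,"z":0,"yaw":0},{"grip":0,"x":-0.03,"y":-0.045,"z":0,"yaw":0},{"grip":0,"x":-0.052,"y":-0.065,"z":0,"yaw":0},{"grip":0,"x":-0.052,"y":-0.065,"z":0,"yaw":0},{"grip":0,"x":-0.052,"y":-0.065,"z":0,"yaw":0}]' 10
python3 - <<'E'
from h import *
gof(-30,-185,44,180)
E
```

```text
time_s: 11.6
ee_pos: [482.5, -24.1, 92.8]
ee_rot: [179.9, 0.5, 167.4]
force: [1.0, -0.4, -0.2]
gripper_width: 41.0
gripper_force: 0.0
time_s: 12.02
ee_pos: [516.2, -101.3, 89.3]
ee_rot: [180.0, 0.1, 167.1]
force: [0.1, -0.3, -0.8]
gripper_width: 7.3
gripper_force: 0.0
t 12.02 pos [ 516.2 -101.3   89.3] rot [1.800e+02 1.000e-01 1.671e+02] F [ 0.1 -0.3 -0.8] w 7.3
SHIFT mm x 1.4 y 1.3 z 45.3 yaw -0.0015 rad
TCP in fence [ -28.6 -186.3]
```

```bash

python3 -m crank '[{"grip":0,"x":0.001,"y":0,"z":0.02,"yaw":0},{"grip":0,"x":0.001,"y":0,"z":0.04,"yaw":0},{"grip":0,"x":0.001,"y":0,"z":0.045,"yaw":0},{"grip":0,"x":0.001,"y":0.004,"z":0.045,"yaw":0},{"grip":0,"x":0.001,"y":0.008,"z":0.045,"yaw":0}]' 10
python3 -m crank '[{"grip":0,"x":0,"y":0.002,"z":0,"yaw":0},{"grip":0,"x":0,"y":0.004,"z":0,"yaw":0},{"grip":0,"x":0,"y":0.007,"z":0,"yaw":0},{"grip":0,"x":0,"y":0.010,"z":0,"yaw":0},{"grip":0,"x":0,"y":0.013,"z":0,"yaw":0}]' 10
python3 -m crank '[{"grip":0,"x":0,"y":0.003,"z":0,"yaw":0},{"grip":0,"x":0,"y":0.006,"z":0,"yaw":0},{"grip":0,"x":0,"y":0.009,"z":0,"yaw":0},{"grip":0,"x":0,"y":0.012,"z":0,"yaw":0},{"grip":0,"x":0,"y":0.014,"z":0,"yaw":0}]' 10
python3 - <<'E'
from h import *
gof(-30,-139,44,180)
E
```

```text
time_s: 12.43
ee_pos: [516.3, -91.6, 44.6]
ee_rot: [180.0, -0.0, 167.3]
force: [-0.1, -0.4, 0.8]
gripper_width: 0.4
gripper_force: 0.0
time_s: 12.85
ee_pos: [519.8, -80.2, 45.0]
ee_rot: [-179.9, 0.1, 167.3]
force: [-1.4, -5.4, 3.7]
gripper_width: 0.4
gripper_force: 2.6
time_s: 13.27
ee_pos: [523.1, -66.7, 45.0]
ee_rot: [-179.9, 0.1, 167.3]
force: [-1.2, -5.9, 5.6]
gripper_width: 0.1
gripper_force: 3.0
t 13.27 pos [523.1 -66.7  45. ] rot [-1.799e+02  1.000e-01  1.673e+02] F [-1.2 -5.9  5.6] w 0.1
SHIFT mm x 0.5 y 12.0 z 1.0 yaw 0.0012 rad
TCP in fence [ -29.5 -151. ]
```

```bash

python3 -m crank '[{"grip":0,"x":0,"y":-0.001,"z":0,"yaw":0},{"grip":0,"x":0,"y":-0.002,"z":-0.001,"yaw":0},{"grip":0,"x":0,"y":-0.002,"z":-0.002,"yaw":0},{"grip":0,"x":0,"y":-0.001,"z":-0.002,"yaw":0},{"grip":0,"x":0,"y":0.0,"z":-0.002,"yaw":0}]' 10
python3 -m crank '[{"grip":0,"x":0,"y":0.001,"z":0,"yaw":0},{"grip":0,"x":0,"y":0.003,"z":0,"yaw":0},{"grip":0,"x":0,"y":0.004,"z":0,"yaw":0},{"grip":0,"x":0,"y":0.005,"z":0,"yaw":0},{"grip":0,"x":0,"y":0.006,"z":0,"yaw":0}]' 10
python3 - <<'E'
from h import *
gof(-30,-139,44,180)
E
```

```text
time_s: 13.68
ee_pos: [522.3, -66.0, 46.2]
ee_rot: [-180.0, -0.0, 167.2]
force: [-0.4, -3.7, 0.3]
gripper_width: 0.1
gripper_force: 1.3
time_s: 14.1
ee_pos: [523.7, -60.1, 46.2]
ee_rot: [-180.0, -0.0, 167.2]
force: [-0.9, -1.4, 0.1]
gripper_width: 0.6
gripper_force: 1.0
t 14.1 pos [523.7 -60.1  46.2] rot [-180.    -0.   167.2] F [-0.9 -1.4  0.1] w 0.6
SHIFT mm x -0.3 y 5.4 z 2.2 yaw 0.0007 rad
TCP in fence [ -30.3 -144.4]
```

Vertical load is gone and the push is now light (~1.5 N). Continuing towards the stop.

```bash

python3 -m crank '[{"grip":0,"x":0,"y":0.001,"z":0,"yaw":0},{"grip":0,"x":0,"y":0.002,"z":0,"yaw":0},{"grip":0,"x":0,"y":0.003,"z":0,"yaw":0},{"grip":0,"x":0,"y":0.004,"z":0,"yaw":0},{"grip":0,"x":0,"y":0.005,"z":0,"yaw":0}]' 10
python3 -m crank '[{"grip":0,"x":0,"y":0.0005,"z":0,"yaw":0},{"grip":0,"x":0,"y":0.001,"z":0,"yaw":0},{"grip":0,"x":0,"y":0.0015,"z":0,"yaw":0},{"grip":0,"x":0,"y":0.002,"z":0,"yaw":0},{"grip":0,"x":0,"y":0.0025,"z":0,"yaw":0}]' 10
python3 - <<'E'
from h import *
gof(-30,-133.5,46,180)
E
```

```text
time_s: 14.52
ee_pos: [524.9, -55.2, 46.2]
ee_rot: [180.0, -0.0, 167.2]
force: [-1.2, -1.7, -0.9]
gripper_width: 0.2
gripper_force: 0.8
time_s: 14.93
ee_pos: [525.4, -52.9, 46.2]
ee_rot: [-180.0, -0.0, 167.2]
force: [0.6, -2.4, -2.0]
gripper_width: 0.7
gripper_force: 0.6
t 14.93 pos [525.4 -52.9  46.2] rot [-180.    -0.   167.2] F [ 0.6 -2.4 -2. ] w 0.7
SHIFT mm x -0.3 y 3.5 z 0.2 yaw 0.0006 rad
TCP in fence [ -30.3 -137. ]
```

```bash

python3 -m crank '[{"grip":0,"x":0,"y":0.0003,"z":0,"yaw":0},{"grip":0,"x":0,"y":0.0006,"z":0,"yaw":0},{"grip":0,"x":0,"y":0.0009,"z":0,"yaw":0},{"grip":0,"x":0,"y":0.0012,"z":0,"yaw":0},{"grip":0,"x":0,"y":0.0015,"z":0,"yaw":0}]' 10
python3 -m crank '[{"grip":0,"x":0,"y":0.0002,"z":0,"yaw":0},{"grip":0,"x":0,"y":0.0004,"z":0,"yaw":0},{"grip":0,"x":0,"y":0.0006,"z":0,"yaw":0},{"grip":0,"x":0,"y":0.0008,"z":0,"yaw":0},{"grip":0,"x":0,"y":0.001,"z":0,"yaw":0}]' 10
python3 - <<'E'
from h import *
gof(-30,-133.5,46,180)
E
```

```text
time_s: 15.35
ee_pos: [525.8, -51.4, 46.2]
ee_rot: [-180.0, 0.0, 167.2]
force: [-0.6, -0.9, -1.9]
gripper_width: 1.0
gripper_force: 0.6
time_s: 15.77
ee_pos: [526.0, -50.5, 46.2]
ee_rot: [-180.0, 0.0, 167.2]
force: [-0.1, -1.3, -1.5]
gripper_width: 0.2
gripper_force: 0.6
t 15.77 pos [526.  -50.5  46.2] rot [-180.     0.   167.2] F [-0.1 -1.3 -1.5] w 0.2
SHIFT mm x -0.3 y 1.0 z 0.2 yaw 0.0006 rad
TCP in fence [ -30.3 -134.5]
```

```bash

python3 -m crank '[{"grip":0,"x":0,"y":0.0002,"z":0,"yaw":0},{"grip":0,"x":0,"y":0.0004,"z":0,"yaw":0},{"grip":0,"x":0,"y":0.0006,"z":0,"yaw":0},{"grip":0,"x":0,"y":0.0008,"z":0,"yaw":0},{"grip":0,"x":0,"y":0.001,"z":0,"yaw":0}]' 10
python3 -m crank '[{"grip":0,"x":0,"y":0.0002,"z":0,"yaw":0},{"grip":0,"x":0,"y":0.0004,"z":0,"yaw":0},{"grip":0,"x":0,"y":0.0006,"z":0,"yaw":0},{"grip":0,"x":0,"y":0.0008,"z":0,"yaw":0},{"grip":0,"x":0,"y":0.001,"z":0,"yaw":0}]' 10
python3 - <<'E'
from h import *
gof(-30,-133.5,46,180)
E
```

```text
time_s: 16.18
ee_pos: [526.2, -49.5, 46.3]
ee_rot: [-180.0, 0.0, 167.2]
force: [-0.5, -0.8, -0.4]
gripper_width: 0.8
gripper_force: 0.6
time_s: 16.6
ee_pos: [526.4, -48.5, 46.2]
ee_rot: [-180.0, 0.0, 167.2]
force: [-0.8, -1.8, -0.7]
gripper_width: 0.5
gripper_force: 0.6
t 16.6 pos [526.4 -48.5  46.2] rot [-180.     0.   167.2] F [-0.8 -1.8 -0.7] w 0.5
SHIFT mm x -0.3 y -1.0 z 0.2 yaw 0.0006 rad
TCP in fence [ -30.3 -132.5]
```

```bash

python3 -m crank '[{"grip":0,"x":0,"y":0.0002,"z":0,"yaw":0},{"grip":0,"x":0,"y":0.0004,"z":0,"yaw":0},{"grip":0,"x":0,"y":0.0006,"z":0,"yaw":0},{"grip":0,"x":0,"y":0.0008,"z":0,"yaw":0},{"grip":0,"x":0,"y":0.001,"z":0,"yaw":0}]' 10
python3 -m crank '[{"grip":0,"x":0,"y":0.0002,"z":0,"yaw":0},{"grip":0,"x":0,"y":0.0004,"z":0,"yaw":0},{"grip":0,"x":0,"y":0.0006,"z":0,"yaw":0},{"grip":0,"x":0,"y":0.0008,"z":0,"yaw":0},{"grip":0,"x":0,"y":0.001,"z":0,"yaw":0}]' 10
python3 - <<'E'
from h import *
gof(-30,-133.5,46,180)
E
```

```text
time_s: 17.02
ee_pos: [526.7, -47.5, 46.2]
ee_rot: [-180.0, 0.0, 167.2]
force: [-0.0, -1.1, -1.3]
gripper_width: 0.4
gripper_force: 0.6
time_s: 17.43
ee_pos: [526.9, -46.5, 46.3]
ee_rot: [-180.0, 0.0, 167.2]
force: [-0.7, -1.8, -1.3]
gripper_width: 0.5
gripper_force: 0.7
t 17.43 pos [526.9 -46.5  46.3] rot [-180.     0.   167.2] F [-0.7 -1.8 -1.3] w 0.5
SHIFT mm x -0.3 y -3.0 z 0.3 yaw 0.0006 rad
TCP in fence [ -30.3 -130.5]
```

```bash
python3 - <<'E'
from h import *
import json
m=camera_model('wrist');json.dump({k:np.array(m[k]).tolist() for k in m},open('w5.json','w'))
im=grab_frame('wrist')[:,:,::-1];cv2.imwrite('pics/w5.png',im)
w=lambda x,y,z:np.r_[C+fr()@[x,y],z]
print(np.round(proj(m,[w(0,0,48),w(-50,0,48),w(-50,0,26),w(-50,-120,46),w(-25,-120,46)])))
E
```

```text
[[516. 292.]
 [533. 220.]
 [509. 208.]
 [332. 219.]
 [331. 256.]]
```

View pics/w5.png

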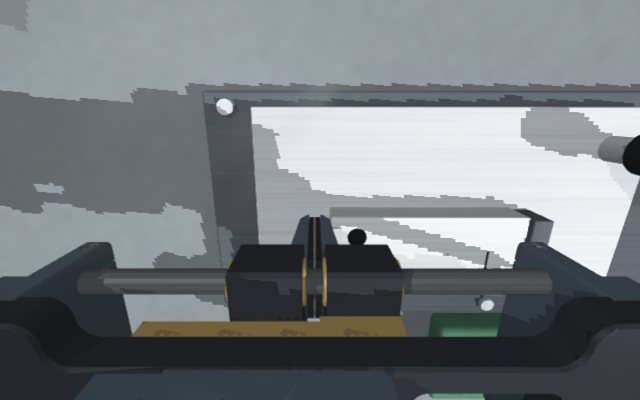

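Camera looks from the -x side: blank's side face spans (331,212) to about (520,215), with the stop end at (527–550,220). I'll check the remaining gap numerically.

```bash
python3 - <<'E'
import cv2
g=cv2.cvtColor(cv2.imread('pics/w5.png'),6)
for r in range(205,236,3):print(r,' '.join('%3d'%v for v in g[r,504:554:1]))
print([ (r,' '.join('%3d'%v for v in g[r,322:340])) for r in (209,213,217,221)])
E
```

```text
205 155 155 154 154 154 154 154 154 153 154 154 152 160 204 236 236 236 236 236 237 237 237 236 236 237 236 236 236 236 236 236 236 236 236 236 236 236 236 236 237 237 237 237 237 237 237 237 237 236 237
208 121 121 121 121 121 125 136 147 153 152 150 151 150 154 160 160 160 160 160 160 159 162 198 235 238 239 238 237 237 237 237 237 237 237 237 237 237 237 237 237 237 237 237 237 237 237 237 237 237 237
211 120 120 120 121 120 120 120 120 120 120 118 113  97  76  61  53  50  50  49  49  50  49  49  48  48  49  63  97 155 212 235 239 240 238 238 238 239 238 238 238 238 238 238 238 238 238 238 238 238 238
214 120 120 120 120 121 120 120 121 120 120 120 120 119 120 121 122 120 114  97  76  62  54  52  52  52  51  52  52  51  51  49  51  64  95 134 188 231 234 236 238 237 236 236 236 236 235 236 236 236 236
217 152 151 151 151 151 151 152 152 152 151 151 151 151 151 150 148 149 148 149 149 150 150 149 144 130 105  72  51  53  52  53  53  53  53  53  52  52  50  50  64  99 156 214 236 240 240 239 239 238 238
220 249 249 249 249 249 249 249 249 249 249 249 249 249 249 249 249 249 249 249 
[... 772 characters left out ...]
247 246 247 247 247 247 247 247 247 247 247 247 247 249 237 136  56  50  51  57  73  92 107 109 110 111 112 112 112 113 116 117 114 114 114 117 117 116 123 187 238 239
235 245 245 245 245 245 245 245 245 245 245 245 245 246 246 245 246 246 246 246 246 247 241 176  68  46  50  56  67  86 104 108 108 110 112 112 112 113 115 116 116 114 115 117 117 116 122 177 234 241 240
[(209, '161 161 162 162 163 162 162 148 125 124 122 121 122 122 122 122 123 123'), (213, '164 164 163 164 163 163 163 147 121 123 120 117 118 119 119 119 119 119'), (217, ' 58  57  59  69  99 125 131 128 116 129 147 149 148 148 148 149 149 149'), (221, ' 60  60  59  60  60  60  56  61  92 141 169 168 168 168 168 168 167 167')]
```

```bash
python3 - <<'E'
from h import *
import json
m=json.load(open('w5.json'))
for n,p,z in[('blank end',(528.6,223),46),('stop edge',(534.4,223),48),('blank end',(526.7,232),46),('stop',(532.5,232),48),('blank -y end',(330.5,221),46),('long edge',(420,218.5),46),('stop end -x',(540,219),48)]:
    print(n,np.round((ray(m,p,z)[:2]-C)@fr(),1))
E
```

```text
blank end [-47.3  -0.8]
stop edge [-48.1   1. ]
blank end [-41.4  -0.6]
stop [-42.3   1.2]
blank -y end [ -48.7 -120.6]
long edge [-50.3 -66.8]
stop end -x [-50.7   3.8]
```

```bash

python3 -m crank '[{"grip":0,"x":0,"y":0.0002,"z":0,"yaw":0},{"grip":0,"x":0,"y":0.0004,"z":0,"yaw":0},{"grip":0,"x":0,"y":0.0006,"z":0,"yaw":0},{"grip":0,"x":0,"y":0.0008,"z":0,"yaw":0},{"grip":0,"x":0,"y":0.001,"z":0,"yaw":0}]' 10
python3 -m crank '[{"grip":0,"x":0,"y":0.0001,"z":0,"yaw":0},{"grip":0,"x":0,"y":0.0002,"z":0,"yaw":0},{"grip":0,"x":0,"y":0.0003,"z":0,"yaw":0},{"grip":0,"x":0,"y":0.0004,"z":0,"yaw":0},{"grip":0,"x":0,"y":0.0005,"z":0,"yaw":0}]' 10
python3 - <<'E'
from h import *
gof(-30,-133.5,46,180)
E
```

```text
time_s: 17.9
ee_pos: [527.1, -45.6, 46.3]
ee_rot: [-180.0, 0.0, 167.2]
force: [-1.4, -1.3, -0.8]
gripper_width: 0.1
gripper_force: 0.7
time_s: 18.32
ee_pos: [527.1, -45.4, 46.2]
ee_rot: [-180.0, 0.0, 167.2]
force: [0.1, -4.0, -0.8]
gripper_width: 0.8
gripper_force: 1.9
t 18.32 pos [527.1 -45.4  46.2] rot [-180.     0.   167.2] F [ 0.1 -4.  -0.8] w 0.8
SHIFT mm x -0.2 y -4.2 z 0.2 yaw 0.0008 rad
TCP in fence [ -30.2 -129.3]
```

```bash

python3 -m crank '[{"grip":0,"x":0,"y":0.0001,"z":0,"yaw":0},{"grip":0,"x":0,"y":0.0002,"z":0,"yaw":0},{"grip":0,"x":0,"y":0.0002,"z":0,"yaw":0},{"grip":0,"x":0,"y":0.0002,"z":0,"yaw":0},{"grip":0,"x":0,"y":0.0002,"z":0,"yaw":0}]' 10
python3 -m crank '[{"grip":0,"x":0,"y":-0.003,"z":0,"yaw":0},{"grip":0,"x":0,"y":-0.008,"z":0,"yaw":0},{"grip":0,"x":0,"y":-0.01,"z":-0.015,"yaw":0},{"grip":0.03,"x":0,"y":-0.01,"z":-0.035,"yaw":0},{"grip":0.058,"x":0.01,"y":-0.01,"z":-0.045,"yaw":0}]' 10
python3 -m crank '[{"grip":0.058,"x":0.03,"y":0.0,"z":0,"yaw":0},{"grip":0.058,"x":0.055,"y":0.025,"z":0,"yaw":0},{"grip":0.058,"x":0.055,"y":0.06,"z":0,"yaw":0},{"grip":0.058,"x":0.055,"y":0.069,"z":0,"yaw":0},{"grip":0.058,"x":0.055,"y":0.069,"z":0,"yaw":0}]' 10
python3 - <<'E'
from h import *
gof(-85,-70,46,180)
E
```

```text
time_s: 18.73
ee_pos: [527.2, -45.4, 46.2]
ee_rot: [-179.9, 0.0, 167.3]
force: [-0.7, -4.6, -1.0]
gripper_width: 0.5
gripper_force: 2.6
time_s: 19.15
ee_pos: [518.0, -52.8, 93.1]
ee_rot: [179.9, 0.3, 167.2]
force: [0.8, 0.1, 0.3]
gripper_width: 10.9
gripper_force: 0.0
time_s: 19.57
ee_pos: [477.7, 28.9, 91.7]
ee_rot: [179.9, 0.1, 167.4]
force: [0.8, 0.2, -0.5]
gripper_width: 44.2
gripper_force: 0.0
t 19.57 pos [477.7  28.9  91.7] rot [1.799e+02 1.000e-01 1.674e+02] F [ 0.8  0.2 -0.5] w 44.2
SHIFT mm x -9.9 y -2.2 z 45.7 yaw 0.0034 rad
TCP in fence [-94.9 -67.8]
```

```bash

python3 -m crank '[{"grip":0.058,"x":0,"y":-0.002,"z":0.02,"yaw":0.003},{"grip":0.058,"x":0,"y":-0.002,"z":0.04,"yaw":0.003},{"grip":0.058,"x":0,"y":-0.002,"z":0.046,"yaw":0.003},{"grip":0.058,"x":0,"y":-0.002,"z":0.046,"yaw":0.003},{"grip":0.058,"x":0,"y":-0.002,"z":0.046,"yaw":0.003}]' 10
python3 -m crank '[{"grip":0.058,"x":-0.008,"y":0,"z":0,"yaw":0},{"grip":0.058,"x":-0.016,"y":0,"z":0,"yaw":0},{"grip":0.058,"x":-0.021,"y":0,"z":0,"yaw":0},{"grip":0.058,"x":-0.021,"y":0,"z":0,"yaw":0},{"grip":0.058,"x":-0.021,"y":0,"z":0,"yaw":0}]' 10
python3 - <<'E'
from h import *
gof(-68,-70,46,180)
E
```

```text
time_s: 19.98
ee_pos: [476.8, 24.5, 45.3]
ee_rot: [-180.0, -0.0, 167.0]
force: [0.2, 0.5, 0.8]
gripper_width: 57.7
gripper_force: 0.0
time_s: 20.4
ee_pos: [497.6, 20.2, 45.5]
ee_rot: [180.0, 0.0, 167.0]
force: [-1.2, -0.9, 0.1]
gripper_width: 58.3
gripper_force: 0.0
t 20.4 pos [497.6  20.2  45.5] rot [180.   0. 167.] F [-1.2 -0.9  0.1] w 58.3
SHIFT mm x -5.6 y 1.9 z -0.5 yaw -0.0027 rad
TCP in fence [-73.6 -71.9]
```

```bash

python3 -m crank '[{"grip":0.058,"x":-0.0006,"y":0,"z":0,"yaw":-0.003},{"grip":0.058,"x":-0.0012,"y":0,"z":0,"yaw":-0.003},{"grip":0.058,"x":-0.0018,"y":0,"z":0,"yaw":-0.003},{"grip":0.058,"x":-0.0024,"y":0,"z":0,"yaw":-0.003},{"grip":0.058,"x":-0.003,"y":0,"z":0,"yaw":-0.003}]' 10
python3 -m crank '[{"grip":0.058,"x":-0.0002,"y":0,"z":0,"yaw":0},{"grip":0.058,"x":-0.0004,"y":0,"z":0,"yaw":0},{"grip":0.058,"x":-0.0006,"y":0,"z":0,"yaw":0},{"grip":0.058,"x":-0.0006,"y":0,"z":0,"yaw":0},{"grip":0.058,"x":-0.0006,"y":0,"z":0,"yaw":0}]' 10
python3 - <<'E'
from h import *
gof(-68,-70,46,180)
E
```

```text
time_s: 20.82
ee_pos: [499.8, 19.7, 45.2]
ee_rot: [-180.0, -0.0, 167.2]
force: [0.5, -0.1, -0.2]
gripper_width: 58.2
gripper_force: 0.0
time_s: 21.23
ee_pos: [500.4, 19.5, 45.2]
ee_rot: [-180.0, -0.0, 167.2]
force: [-0.5, 0.2, 0.0]
gripper_width: 58.2
gripper_force: 0.0
t 21.23 pos [500.4  19.5  45.2] rot [-180.    -0.   167.2] F [-0.5  0.2  0. ] w 58.2
SHIFT mm x -2.7 y 1.9 z -0.8 yaw 0.0006 rad
TCP in fence [-70.7 -71.9]
```

```bash

python3 -m crank '[{"grip":0.058,"x":-0.0002,"y":0,"z":0,"yaw":0},{"grip":0.058,"x":-0.0004,"y":0,"z":0,"yaw":0},{"grip":0.058,"x":-0.0006,"y":0,"z":0,"yaw":0},{"grip":0.058,"x":-0.0008,"y":0,"z":0,"yaw":0},{"grip":0.058,"x":-0.001,"y":0,"z":0,"yaw":0}]' 10
python3 -m crank '[{"grip":0.058,"x":-0.0001,"y":0,"z":0,"yaw":0},{"grip":0.058,"x":-0.0002,"y":0,"z":0,"yaw":0},{"grip":0.058,"x":-0.0003,"y":0,"z":0,"yaw":0},{"grip":0.058,"x":-0.0004,"y":0,"z":0,"yaw":0},{"grip":0.058,"x":-0.0005,"y":0,"z":0,"yaw":0}]' 10
python3 - <<'E'
from h import *
gof(-68,-70,46,180)
E
```

```text
time_s: 21.65
ee_pos: [501.4, 19.3, 45.2]
ee_rot: [-180.0, 0.0, 167.2]
force: [-0.1, -0.4, 0.2]
gripper_width: 58.1
gripper_force: 0.0
time_s: 22.07
ee_pos: [501.9, 19.2, 45.2]
ee_rot: [-180.0, 0.0, 167.2]
force: [-0.4, 0.3, -0.9]
gripper_width: 57.7
gripper_force: 0.0
t 22.07 pos [501.9  19.2  45.2] rot [-180.     0.   167.2] F [-0.4  0.3 -0.9] w 57.7
SHIFT mm x -1.2 y 1.9 z -0.8 yaw 0.0006 rad
TCP in fence [-69.2 -71.9]
```

```bash

python3 -m crank '[{"grip":0.058,"x":-0.0001,"y":0,"z":0,"yaw":0},{"grip":0.058,"x":-0.0002,"y":0,"z":0,"yaw":0},{"grip":0.058,"x":-0.0003,"y":0,"z":0,"yaw":0},{"grip":0.058,"x":-0.0004,"y":0,"z":0,"yaw":0},{"grip":0.058,"x":-0.0005,"y":0,"z":0,"yaw":0}]' 10
python3 -m crank '[{"grip":0.058,"x":-0.0001,"y":0,"z":0,"yaw":0},{"grip":0.058,"x":-0.0002,"y":0,"z":0,"yaw":0},{"grip":0.058,"x":-0.0003,"y":0,"z":0,"yaw":0},{"grip":0.058,"x":-0.0003,"y":0,"z":0,"yaw":0},{"grip":0.058,"x":-0.0003,"y":0,"z":0,"yaw":0}]' 10
python3 - <<'E'
from h import *
gof(-68,-70,46,180)
E
```

```text
time_s: 22.48
ee_pos: [502.3, 19.1, 45.2]
ee_rot: [-180.0, -0.0, 167.2]
force: [0.4, 1.8, 0.4]
gripper_width: 58.1
gripper_force: 0.2
time_s: 22.9
ee_pos: [502.3, 19.1, 45.2]
ee_rot: [-180.0, -0.0, 167.2]
force: [-0.5, 0.4, 1.4]
gripper_width: 58.1
gripper_force: 0.9
t 22.9 pos [502.3  19.1  45.2] rot [-180.    -0.   167.2] F [-0.5  0.4  1.4] w 58.1
SHIFT mm x -0.8 y 1.9 z -0.8 yaw 0.0004 rad
TCP in fence [-68.8 -71.9]
```

```bash

python3 -m crank '[{"grip":0.058,"x":-0.0001,"y":0,"z":0,"yaw":0},{"grip":0.058,"x":-0.0002,"y":0,"z":0,"yaw":0},{"grip":0.058,"x":-0.0003,"y":0,"z":0,"yaw":0},{"grip":0.058,"x":-0.0003,"y":0,"z":0,"yaw":0},{"grip":0.058,"x":-0.0003,"y":0,"z":0,"yaw":0}]' 10
python3 - <<'E'
from h import *
gof(-68,-70,46,180)
E
```

```text
time_s: 23.32
ee_pos: [502.4, 19.1, 45.2]
ee_rot: [-180.0, -0.1, 167.2]
force: [-3.4, 1.1, 3.6]
gripper_width: 58.0
gripper_force: 2.0
t 23.32 pos [502.4  19.1  45.2] rot [-1.800e+02 -1.000e-01  1.672e+02] F [-3.4  1.1  3.6] w 58.0
SHIFT mm x -0.7 y 2.0 z -0.8 yaw 0.0005 rad
TCP in fence [-68.7 -72. ]
```

```bash

python3 -m crank '[{"grip":0.058,"x":0,"y":0,"z":-0.0002,"yaw":0},{"grip":0.058,"x":0,"y":0,"z":-0.0004,"yaw":0},{"grip":0.058,"x":-0.0001,"y":0,"z":-0.0004,"yaw":0},{"grip":0.058,"x":-0.0001,"y":0,"z":-0.0004,"yaw":0},{"grip":0.058,"x":-0.0001,"y":0,"z":-0.0004,"yaw":0}]' 10
python3 - <<'E'
from h import *
gof(-68,-70,46,180)
E
```

```text
time_s: 23.73
ee_pos: [503.3, 18.8, 45.5]
ee_rot: [-180.0, 0.0, 167.2]
force: [-1.4, -0.2, -1.1]
gripper_width: 57.9
gripper_force: 0.5
t 23.73 pos [503.3  18.8  45.5] rot [-180.     0.   167.2] F [-1.4 -0.2 -1.1] w 57.9
SHIFT mm x 0.3 y 2.0 z -0.5 yaw 0.0007 rad
TCP in fence [-67.7 -72. ]
```

```bash

python3 -m crank '[{"grip":0.058,"x":-0.0001,"y":0,"z":-0.0001,"yaw":0},{"grip":0.058,"x":-0.0002,"y":0,"z":-0.0001,"yaw":0},{"grip":0.058,"x":-0.0003,"y":0,"z":-0.0001,"yaw":0},{"grip":0.058,"x":-0.0004,"y":0,"z":-0.0001,"yaw":0},{"grip":0.058,"x":-0.0005,"y":0,"z":-0.0001,"yaw":0}]' 10
python3 - <<'E'
from h import *
gof(-68,-70,46,180)
import json
m=camera_model('wrist');im=grab_frame('wrist')[:,:,::-1];cv2.imwrite('pics/w6.png',im)
json.dump({k:np.array(m[k]).tolist() for k in m},open('w6.json','w'))
E
```

```text
time_s: 24.15
ee_pos: [503.5, 18.9, 45.7]
ee_rot: [-180.0, -0.0, 167.2]
force: [-1.0, 0.5, -0.7]
gripper_width: 58.2
gripper_force: 0.8
t 24.15 pos [503.5  18.9  45.7] rot [-180.    -0.   167.2] F [-1.   0.5 -0.7] w 58.2
SHIFT mm x 0.4 y 1.9 z -0.3 yaw 0.0006 rad
TCP in fence [-67.6 -71.9]
```

```bash

python3 -m crank '[{"grip":0.058,"x":-0.0001,"y":0,"z":-0.0001,"yaw":0},{"grip":0.058,"x":-0.0002,"y":0,"z":-0.0002,"yaw":0},{"grip":0.058,"x":-0.0003,"y":0,"z":-0.0002,"yaw":0},{"grip":0.058,"x":-0.0003,"y":0,"z":-0.0002,"yaw":0},{"grip":0.058,"x":-0.0003,"y":0,"z":-0.0002,"yaw":0}]' 10
python3 - <<'E'
from h import *
gof(-68,-70,46,180)
E
```

```text
time_s: 24.62
ee_pos: [503.6, 18.8, 45.8]
ee_rot: [-180.0, -0.0, 167.2]
force: [-2.6, 1.6, -1.0]
gripper_width: 57.8
gripper_force: 1.0
t 24.62 pos [503.6  18.8  45.8] rot [-180.    -0.   167.2] F [-2.6  1.6 -1. ] w 57.8
SHIFT mm x 0.6 y 1.9 z -0.2 yaw 0.0006 rad
TCP in fence [-67.4 -71.9]
```

```bash

python3 -m crank '[{"grip":0.058,"x":-0.0001,"y":0,"z":-0.0001,"yaw":0},{"grip":0.058,"x":-0.0002,"y":0,"z":-0.0002,"yaw":0},{"grip":0.058,"x":-0.0003,"y":0,"z":-0.0002,"yaw":0},{"grip":0.058,"x":-0.0003,"y":0,"z":-0.0002,"yaw":0},{"grip":0.058,"x":-0.0003,"y":0,"z":-0.0002,"yaw":0}]' 10
python3 - <<'E'
from h import *
gof(-68,-70,46,180)
E
```

```text
time_s: 25.03
ee_pos: [503.6, 18.8, 46.0]
ee_rot: [-180.0, -0.1, 167.2]
force: [-3.6, 1.6, -1.9]
gripper_width: 57.9
gripper_force: 1.7
t 25.03 pos [503.6  18.8  46. ] rot [-1.800e+02 -1.000e-01  1.672e+02] F [-3.6  1.6 -1.9] w 57.9
SHIFT mm x 0.6 y 1.9 z -0.0 yaw 0.0005 rad
TCP in fence [-67.4 -71.9]
```

```bash

python3 -m crank '[{"grip":0.058,"x":0.004,"y":0,"z":0,"yaw":0},{"grip":0.058,"x":0.012,"y":0,"z":0,"yaw":0},{"grip":0.058,"x":0.012,"y":0,"z":-0.03,"yaw":0},{"grip":0.058,"x":0.012,"y":0,"z":-0.07,"yaw":0},{"grip":0.058,"x":0.012,"y":0,"z":-0.11,"yaw":0}]' 10
python3 -m crank '[{"grip":0.058,"x":0,"y":-0.01,"z":-0.04,"yaw":0},{"grip":0.058,"x":0,"y":-0.03,"z":-0.08,"yaw":0},{"grip":0.058,"x":-0.02,"y":-0.03,"z":-0.11,"yaw":0},{"grip":0.058,"x":-0.05,"y":-0.03,"z":-0.12,"yaw":0},{"grip":0.058,"x":-0.07,"y":-0.03,"z":-0.12,"yaw":0}]' 10
python3 -m crank '[{"grip":0.058,"x":0,"y":0,"z":0,"yaw":0},{"grip":0.058,"x":0,"y":0,"z":0,"yaw":0},{"grip":0.058,"x":0,"y":0,"z":0,"yaw":0},{"grip":0.058,"x":0,"y":0,"z":0,"yaw":0},{"grip":0.058,"x":0,"y":0,"z":0,"yaw":0}]' 10
python3 - <<'E'
from h import *
gof(-68,-70,46,180)
import json
m=camera_model('wrist');json.dump({k:np.array(m[k]).tolist() for k in m},open('w7.json','w'))
im=grab_frame('wrist')[:,:,::-1];cv2.imwrite('pics/w7.png',im)
w=lambda x,y,z:np.r_[C+fr()@[x,y],z]
print(np.round(proj(m,[w(0,0,48),w(-50,0,48),w(0,-152,48),w(-50,-120,46),w(-90,55,66),w(-14,9,56)])))
cv2.imwrite('pics/w7c.png',cv2.resize(im[60:260,200:520],None,fx=2.5,fy=2.5,interpolation=cv2.INTER_CUBIC))
E
```

```text
time_s: 25.45
ee_pos: [491.9, 21.3, 157.3]
ee_rot: [-180.0, -0.0, 167.2]
force: [0.7, 0.2, -0.7]
gripper_width: 58.0
gripper_force: 0.0
time_s: 25.87
ee_pos: [557.7, -24.3, 281.4]
ee_rot: [179.9, 0.7, 167.2]
force: [0.9, -0.7, 0.0]
gripper_width: 57.6
gripper_force: 0.0
time_s: 26.28
ee_pos: [553.2, -23.1, 276.1]
ee_rot: [-180.0, -0.0, 167.3]
force: [0.6, -0.2, 0.6]
gripper_width: 57.7
gripper_force: 0.0
t 26.28 pos [553.2 -23.1 276.1] rot [-180.    -0.   167.3] F [ 0.6 -0.2  0.6] w 57.7
SHIFT mm x 58.1 y 31.9 z 230.1 yaw 0.0009 rad
TCP in fence [  -9.8 -101.8]
[[386. 179.]
 [389. 143.]
 [279. 179.]
 [301. 143.]
 [439. 112.]
 [395. 170.]]
```

View pics/w7c.png

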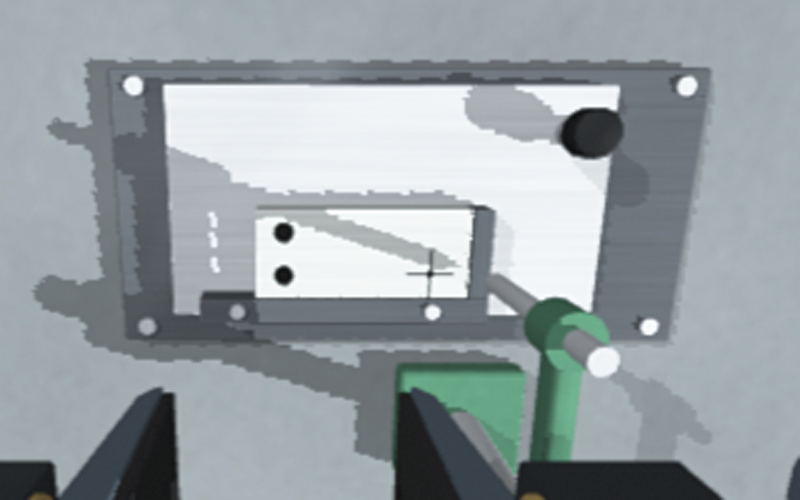

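The blank is flush in the corner. In the crop the cross is at (430,273), the punch end at (491,278) and the knob at (594,132).

```bash
python3 - <<'E'
from h import *
import json
m=json.load(open('w7.json'))
f=lambda p,z:(ray(m,((p[0]+.5)/2.5+200-.5,(p[1]+.5)/2.5+60-.5),z)[:2]-C)@fr()
for n,p,z in[('cross',(430,273),46),('punch a',(488,278),56),('punch b',(493,280),56),('h1',(284,232),46),('h2',(284,275),46),('b-y',(256,255),46),('end',(470,250),46),('stop top',(474,250),48),('long top',(400,298),48),('long z46',(400,296),46),('long z48 left',(265,297),48),('knob',(594,132),60),('carr -y',(168,200),26),('carr +y',(612,170),26)]:print(n,np.round(f(p,z),1))
im=cv2.imread('pics/w7.png');g=cv2.cvtColor(im,6)
for r in range(160,180,2):print(r,g[r,383:408])
E
```

```text
cross [-13.9 -20.9]
punch a [-13.1   9. ]
punch b [-12.   11.8]
h1 [ -36.9 -102.9]
h2 [ -12.8 -102.9]
b-y [ -24.1 -118.5]
end [-26.9   0.6]
stop top [-27.2   2.3]
long top [  0.  -37.4]
long z46 [ -0.7 -37.1]
long z48 left [  -0.6 -113.6]
knob [-89.9  55.7]
carr -y [ -52.4 -169.4]
carr +y [-69.1  82.8]
160 [245 245 244 244 226 108  97 112 114 115 117 116 116 134 190 228 227 227
 226 226 227 234 243 243 243]
162 [245 246 246 245 216 101 102 113 114 116 117 116 116 144 201 229 229 228
 228 228 229 236 244 245 245]
164 [246 247 247 237 166 108 111 114 114 116 118 115 119 158 213 227 227 226
 226 226 227 233 241 243 243]
166 [205 225 244 233 154  89 110 113 114 116 117 116 121 175 228 230 228 228
 229 228 230 233 238 244 245]
168 [244 244 245 246 212 106 111 114 115 116 116 116 134 185 227 226 225 228
 228 228 236 244 244 244 244]
170 [244 244 245 238 180  98 110 114 116 118 118 117 124 134 134 130 129 142
 174 212 229 239 246 246 245]
172 [246 246 235 204 182 108 112 115 115 117 118 120 126 129 132 132 132 132
 129 127 143 187 233 245 247]
174 [247 248 237 164  98 101 114 115 116 118 117 114 116 120 125 128 131 131
 134 134 133 129 128 146 191]
176 [246 247 248 224 107 107 115 116 116 118 117 114 113 115 116 117 121 126
 130 133 134 134 136 132 129]
178 [244 244 244 209 100 108 111 113 114 115 113 120 178 231 218 165 121 114
 120 124 129 132 135 136 135]
```

```bash
python3 - <<'E'
from h import *
m=camera_model('scene')
for n,p,z in[('foot',(327,130),22),('coltop',(328,83),212),('punchtop',(311,66),201),('bin l',(346,95),60),('bin f',(374,123),0)]:
    w=ray(m,p,z)[:2];print(n,np.round(w),np.round((w-C)@fr()))
gof(-90,55,56,180)
E
```

```text
foot [334. 248.] [-283.  114.]
coltop [334. 250.] [-284.  116.]
punchtop [236. 282.] [-387.  125.]
bin l [297. 381.] [-349.  235.]
bin f [413. 394.] [-239.  273.]
t 26.33 pos [553.3 -23.1 276.1] rot [-180.    -0.   167.3] F [-0.5  0.4 -0.4] w 58.5
SHIFT mm x 80.2 y 156.9 z 220.1 yaw 0.0010 rad
TCP in fence [  -9.7 -101.8]
```

```bash

python3 -m crank '[{"grip":0.058,"x":0.02,"y":0.03,"z":0,"yaw":0},{"grip":0.058,"x":0.04,"y":0.06,"z":0,"yaw":0},{"grip":0.058,"x":0.06,"y":0.09,"z":0,"yaw":0},{"grip":0.058,"x":0.08,"y":0.12,"z":0,"yaw":0},{"grip":0.058,"x":0.08,"y":0.157,"z":0.01,"yaw":0}]' 10
python3 -m crank '[{"grip":0.058,"x":0,"y":0,"z":0.03,"yaw":0},{"grip":0.058,"x":0,"y":0,"z":0.07,"yaw":0},{"grip":0.058,"x":0,"y":0,"z":0.11,"yaw":0},{"grip":0.058,"x":0,"y":0,"z":0.14,"yaw":0},{"grip":0.058,"x":0,"y":0,"z":0.15,"yaw":0}]' 10
python3 -m crank '[{"grip":0.058,"x":0,"y":0,"z":0,"yaw":0},{"grip":0.058,"x":0,"y":0,"z":0,"yaw":0},{"grip":0.058,"x":0,"y":0,"z":0,"yaw":0},{"grip":0.058,"x":0,"y":0,"z":0,"yaw":0},{"grip":0.058,"x":0,"y":0,"z":0,"yaw":0}]' 10
python3 - <<'E'
from h import *
gof(-90,55,56,180)
E
```

```text
time_s: 26.75
ee_pos: [508.1, 148.5, 268.5]
ee_rot: [179.9, 0.1, 167.2]
force: [1.4, -0.6, -0.2]
gripper_width: 58.0
gripper_force: 0.0
time_s: 27.17
ee_pos: [507.2, 146.8, 111.8]
ee_rot: [-179.8, -0.4, 167.3]
force: [-0.9, -1.0, -0.9]
gripper_width: 58.3
gripper_force: 0.0
time_s: 27.58
ee_pos: [511.8, 147.6, 117.9]
ee_rot: [179.9, 0.2, 167.2]
force: [0.9, -0.2, 0.8]
gripper_width: 57.6
gripper_force: 0.0
t 27.58 pos [511.8 147.6 117.9] rot [179.9   0.2 167.2] F [ 0.9 -0.2  0.8] w 57.6
SHIFT mm x 2.0 y -0.5 z 61.9 yaw 0.0005 rad
TCP in fence [-88.   55.5]
```

```bash

python3 -m crank '[{"grip":0.058,"x":0.001,"y":0,"z":0.02,"yaw":0},{"grip":0.058,"x":0.001,"y":0,"z":0.045,"yaw":0},{"grip":0.058,"x":0.001,"y":0,"z":0.061,"yaw":0},{"grip":0.045,"x":0.001,"y":0,"z":0.061,"yaw":0},{"grip":0.034,"x":0.001,"y":0,"z":0.061,"yaw":0}]' 10
python3 -m crank '[{"grip":0.032,"x":0,"y":0,"z":0,"yaw":0},{"grip":0.03,"x":0,"y":0,"z":0,"yaw":0},{"grip":0.028,"x":0,"y":0,"z":0,"yaw":0},{"grip":0.026,"x":0,"y":0,"z":0,"yaw":0},{"grip":0.02,"x":0,"y":0,"z":0,"yaw":0}]' 10
python3 - <<'E'
from h import *
gof(-90,55,56,180)
E
```

```text
time_s: 28.0
ee_pos: [509.9, 147.6, 55.5]
ee_rot: [-180.0, -0.0, 167.2]
force: [0.6, 0.2, 0.9]
gripper_width: 47.3
gripper_force: 0.0
time_s: 28.42
ee_pos: [510.4, 148.0, 56.1]
ee_rot: [179.9, 0.1, 167.2]
force: [-0.7, 1.4, 3.1]
gripper_width: 25.3
gripper_force: 10.0
t 28.42 pos [510.4 148.   56.1] rot [1.799e+02 1.000e-01 1.672e+02] F [-0.7  1.4  3.1] w 25.3
SHIFT mm x 0.6 y -0.6 z 0.1 yaw 0.0004 rad
TCP in fence [-89.4  55.6]
```

```bash

python3 -m crank '[{"grip":0.02,"x":0,"y":0,"z":0,"yaw":0},{"grip":0.02,"x":0,"y":0.001,"z":0,"yaw":0},{"grip":0.02,"x":0,"y":0.002,"z":0,"yaw":0},{"grip":0.02,"x":0,"y":0.003,"z":0,"yaw":0},{"grip":0.02,"x":0,"y":0.004,"z":0,"yaw":0}]' 40
python3 - <<'E'
from h import *
gof(-90,84,56,180)
E
```

```text
time_s: 28.83
ee_pos: [510.5, 148.3, 56.0]
ee_rot: [-179.6, 0.1, 167.4]
force: [-1.1, -15.1, 10.4]
gripper_width: 24.9
gripper_force: 40.0
t 28.83 pos [510.5 148.3  56. ] rot [-1.796e+02  1.000e-01  1.674e+02] F [ -1.1 -15.1  10.4] w 24.9
SHIFT mm x 0.5 y 28.1 z 0.0 yaw 0.0035 rad
TCP in fence [-89.4  55.9]
```

```bash

python3 -m crank '[{"grip":0.02,"x":0,"y":0.001,"z":0,"yaw":0},{"grip":0.02,"x":0,"y":0.002,"z":0,"yaw":0},{"grip":0.02,"x":0,"y":0.003,"z":0,"yaw":0},{"grip":0.02,"x":0,"y":0.004,"z":0,"yaw":0},{"grip":0.02,"x":0,"y":0.005,"z":0,"yaw":0}]' 40
python3 -m crank '[{"grip":0.02,"x":0,"y":0.001,"z":0,"yaw":0},{"grip":0.02,"x":0,"y":0.002,"z":0,"yaw":0},{"grip":0.02,"x":0,"y":0.003,"z":0,"yaw":0},{"grip":0.02,"x":0,"y":0.004,"z":0,"yaw":0},{"grip":0.02,"x":0,"y":0.005,"z":0,"yaw":0}]' 40
python3 -m crank '[{"grip":0.02,"x":0,"y":0.001,"z":0,"yaw":0},{"grip":0.02,"x":0,"y":0.002,"z":0,"yaw":0},{"grip":0.02,"x":0,"y":0.003,"z":0,"yaw":0},{"grip":0.02,"x":0,"y":0.004,"z":0,"yaw":0},{"grip":0.02,"x":0,"y":0.005,"z":0,"yaw":0}]' 40
python3 - <<'E'
from h import *
gof(-90,84,56,180)
E
```

```text
time_s: 29.25
ee_pos: [511.5, 152.7, 56.0]
ee_rot: [-179.6, 0.0, 167.4]
force: [-1.3, -14.8, 10.7]
gripper_width: 25.3
gripper_force: 40.0
time_s: 29.67
ee_pos: [512.5, 157.5, 56.0]
ee_rot: [-179.6, 0.0, 167.4]
force: [-0.6, -14.3, 9.4]
gripper_width: 24.7
gripper_force: 40.0
time_s: 30.08
ee_pos: [513.7, 162.4, 56.0]
ee_rot: [-179.6, 0.0, 167.4]
force: [-1.6, -13.7, 10.1]
gripper_width: 24.8
gripper_force: 40.0
t 30.08 pos [513.7 162.4  56. ] rot [-179.6    0.   167.4] F [ -1.6 -13.7  10.1] w 24.8
SHIFT mm x 0.5 y 13.7 z -0.0 yaw 0.0030 rad
TCP in fence [-89.4  70.3]
```

```bash

python3 -m crank '[{"grip":0.02,"x":0,"y":0.001,"z":0,"yaw":0},{"grip":0.02,"x":0,"y":0.002,"z":0,"yaw":0},{"grip":0.02,"x":0,"y":0.003,"z":0,"yaw":0},{"grip":0.02,"x":0,"y":0.004,"z":0,"yaw":0},{"grip":0.02,"x":0,"y":0.005,"z":0,"yaw":0}]' 40
python3 -m crank '[{"grip":0.02,"x":0,"y":0.001,"z":0,"yaw":0},{"grip":0.02,"x":0,"y":0.002,"z":0,"yaw":0},{"grip":0.02,"x":0,"y":0.003,"z":0,"yaw":0},{"grip":0.02,"x":0,"y":0.004,"z":0,"yaw":0},{"grip":0.02,"x":0,"y":0.005,"z":0,"yaw":0}]' 40
python3 -m crank '[{"grip":0.02,"x":0,"y":0.001,"z":0,"yaw":0},{"grip":0.02,"x":0,"y":0.002,"z":0,"yaw":0},{"grip":0.02,"x":0,"y":0.003,"z":0,"yaw":0},{"grip":0.02,"x":0,"y":0.004,"z":0,"yaw":0},{"grip":0.02,"x":0,"y":0.005,"z":0,"yaw":0}]' 40
python3 - <<'E'
from h import *
gof(-90,87,56,180)
import json
for n in('wrist','scene','side'):
    m=camera_model(n);json.dump({k:np.array(m[k]).tolist() for k in m},open(n+'8.json','w'))
    im=grab_frame(n)[:,:,::-1];cv2.imwrite(f'pics/{n}8.png',im)
    w=lambda x,y,z:np.r_[C+fr()@[x,y],z];print(n,np.round(proj(m,[w(-14,9,56),w(-14,9,46),w(-14,9,201)])))
E
```

```text
time_s: 30.5
ee_pos: [514.8, 167.2, 56.0]
ee_rot: [-179.6, 0.0, 167.4]
force: [-1.0, -14.0, 9.5]
gripper_width: 25.3
gripper_force: 40.0
time_s: 30.92
ee_pos: [515.9, 172.1, 56.0]
ee_rot: [-179.6, 0.0, 167.4]
force: [-0.3, -14.5, 10.2]
gripper_width: 25.2
gripper_force: 40.0
time_s: 31.33
ee_pos: [516.9, 176.9, 56.0]
ee_rot: [-179.6, 0.0, 167.4]
force: [-1.4, -14.5, 9.0]
gripper_width: 24.9
gripper_force: 40.0
t 31.33 pos [516.9 176.9  56. ] rot [-179.6    0.   167.4] F [ -1.4 -14.5   9. ] w 24.9
SHIFT mm x 0.5 y 1.8 z 0.0 yaw 0.0029 rad
TCP in fence [-89.5  85.2]
wrist [[205. 345.]
 [210. 334.]
 [-62. 911.]]
scene [[351. 195.]
 [351. 197.]
 [354. 161.]]
side [[301. 200.]
 [301. 202.]
 [299. 160.]]
```

```bash

python3 -m crank '[{"grip":0.02,"x":0,"y":-0.001,"z":0,"yaw":0},{"grip":0.02,"x":0,"y":-0.002,"z":0,"yaw":0},{"grip":0.02,"x":0,"y":-0.003,"z":0,"yaw":0},{"grip":0.02,"x":0,"y":-0.0035,"z":0,"yaw":0},{"grip":0.02,"x":0,"y":-0.0035,"z":0,"yaw":0}]' 40
python3 -m crank '[{"grip":0.035,"x":0,"y":0,"z":0,"yaw":0},{"grip":0.045,"x":0,"y":0,"z":0,"yaw":0},{"grip":0.058,"x":0,"y":0,"z":0,"yaw":0},{"grip":0.058,"x":0,"y":0,"z":0,"yaw":0},{"grip":0.058,"x":0,"y":0,"z":-0.02,"yaw":0}]' 10
python3 - <<'E'
from h import *
gof(-90,87,56,180)
E
```

```text
time_s: 31.9
ee_pos: [517.0, 177.1, 56.0]
ee_rot: [180.0, 0.1, 167.2]
force: [-0.7, -1.3, 6.9]
gripper_width: 25.4
gripper_force: 40.0
time_s: 32.32
ee_pos: [513.8, 176.6, 71.9]
ee_rot: [-179.8, -0.4, 167.2]
force: [0.2, -0.4, -0.2]
gripper_width: 55.6
gripper_force: 0.0
t 32.32 pos [513.8 176.6  71.9] rot [-179.8   -0.4  167.2] F [ 0.2 -0.4 -0.2] w 55.6
SHIFT mm x -2.5 y 2.8 z 15.9 yaw 0.0007 rad
TCP in fence [-92.4  84.2]
```

```bash

python3 -m crank '[{"grip":0.058,"x":0,"y":0,"z":-0.03,"yaw":0},{"grip":0.058,"x":0,"y":0.02,"z":-0.06,"yaw":0},{"grip":0.058,"x":-0.02,"y":0.045,"z":-0.08,"yaw":0},{"grip":0.058,"x":-0.05,"y":0.045,"z":-0.1,"yaw":0},{"grip":0.058,"x":-0.07,"y":0.045,"z":-0.1,"yaw":0}]' 10
python3 -m crank '[{"grip":0.058,"x":0,"y":0,"z":0,"yaw":0},{"grip":0.058,"x":0,"y":0,"z":0,"yaw":0},{"grip":0.058,"x":0,"y":0,"z":0,"yaw":0},{"grip":0.058,"x":0,"y":0,"z":0,"yaw":0},{"grip":0.058,"x":0,"y":0,"z":0,"yaw":0}]' 10
python3 - <<'E'
from h import *
gof(-20,-110,150,180)
import json
m=camera_model('wrist');json.dump({k:np.array(m[k]).tolist() for k in m},open('w9.json','w'))
cv2.imwrite('pics/w9.png',grab_frame('wrist')[:,:,::-1])
w=lambda x,y,z:np.r_[C+fr()@[x,y],z];print(np.round(proj(m,[w(-14,9,56),w(-14,9,46),w(-14,9,201)])))
E
python3 -m crank '[{"grip":0.058,"x":0,"y":0,"z":-0.035,"yaw":0},{"grip":0.058,"x":0,"y":0,"z":-0.07,"yaw":0},{"grip":0.058,"x":0,"y":-0.02,"z":-0.105,"yaw":0},{"grip":0.058,"x":0,"y":-0.06,"z":-0.11,"yaw":0},{"grip":0.058,"x":0,"y":-0.10,"z":-0.11,"yaw":0}]' 10
python3 -m crank '[{"grip":0.058,"x":0,"y":-0.04,"z":0,"yaw":0},{"grip":0.058,"x":0,"y":-0.08,"z":0,"yaw":0},{"grip":0.058,"x":0,"y":-0.12,"z":0,"yaw":0},{"grip":0.058,"x":0,"y":-0.14,"z":0.03,"yaw":0},{"grip":0.058,"x":0,"y":-0.14,"z":0.07,"yaw":0}]' 10
python3 -m crank '[{"grip":0.058,"x":0,"y":0,"z":0.04,"yaw":0},{"grip":0.058,"x":0,"y":0,"z":0.06,"yaw":0},{"grip":0.058,"x":0,"y":0,"z":0.06,"yaw":0},{"grip":0.058,"x":0,"y":0,"z":0.06,"yaw":0},{"grip":0.058,"x":0,"y":0,"z":0.06,"yaw":0}]' 10
python3 - <<'E'
from h import *
gof(-20,-110,150,180)
import json
m=camera_model('wrist');json.dump({k:np.array(m[k]).tolist() for k in m},open('w10.json','w'))
b=grab_frame('wrist')[:,:,::-1];cv2.imwrite('pics/w10.png',b)
w=lambda x,y,z:np.r_[C+fr()@[x,y],z];q=proj(m,[w(-14,9,56),w(-14,9,46),w(-14,9,201)]);print(np.round(q))
m9=json.load(open('w9.json'));q9=proj(m9,[w(-14,9,51)])[0];a=cv2.imread('pics/w9.png')
cut=lambda im,c:cv2.getRectSubPix(im,(100,100),(round(c[0]),round(c[1])))
print(np.round(q9))
cv2.imwrite('pics/pair.png',np.hstack([cv2.resize(cut(i,c),(400,400),interpolation=2) for i,c in((a,q9),(b,(q[0]+q[1])/2))]))
E
```

```text
time_s: 32.73
ee_pos: [598.8, 207.5, 180.0]
ee_rot: [179.7, 0.5, 167.3]
force: [0.8, 0.8, 1.1]
gripper_width: 58.0
gripper_force: 0.0
time_s: 33.15
ee_pos: [593.6, 205.8, 174.6]
ee_rot: [-180.0, -0.1, 167.3]
force: [0.1, 0.2, 0.6]
gripper_width: 58.1
gripper_force: 0.0
t 33.15 pos [593.6 205.8 174.6] rot [-1.800e+02 -1.000e-01  1.673e+02] F [0.1 0.2 0.6] w 58.1
SHIFT mm x -0.9 y -240.4 z 24.6 yaw 0.0010 rad
TCP in fence [-21.1 130.4]
[[197. 201.]
 [201. 198.]
 [ 89. 284.]]
time_s: 33.62
ee_pos: [573.4, 108.5, 288.4]
ee_rot: [179.9, 0.4, 167.4]
force: [0.5, -1.1, -0.7]
gripper_width: 58.1
gripper_force: 0.0
time_s: 34.03
ee_pos: [542.7, -32.1, 218.2]
ee_rot: [-180.0, 0.6, 167.0]
force: [-0.5, -0.0, -0.6]
gripper_width: 58.0
gripper_force: 0.0
time_s: 34.45
ee_pos: [542.9, -28.1, 156.9]
ee_rot: [180.0, 0.2, 167.3]
force: [-0.5, -0.3, -0.3]
gripper_width: 57.9
gripper_force: 0.0
t 34.45 pos [542.9 -28.1 156.9] rot [180.    0.2 167.3] F [-0.5 -0.3 -0.3] w 57.9
SHIFT mm x 1.3 y -1.0 z 6.9 yaw 0.0010 rad
TCP in fence [ -18.7 -109. ]
[[436. 204.]
 [431. 201.]
 [562. 302.]]
[199. 200.]
```

View pics/pair.png

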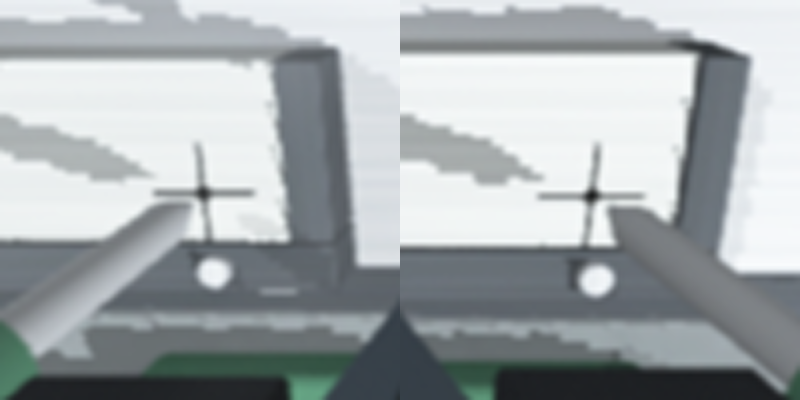

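Both views show the punch's conical tip, left at crop (191,204) and right at (209,206), with the marks at (203,192) and (192,196).

```bash
python3 - <<'E'
from h import *
import json
w=lambda x,y,z:np.r_[C+fr()@[x,y],z]
a,b=json.load(open('w9.json')),json.load(open('w10.json'))
ca=np.round(proj(a,[w(-14,9,51)])[0]);q=proj(b,[w(-14,9,56),w(-14,9,46)]);cb=np.array([round(v) for v in q.mean(0)])
P=lambda c,u,v:(c[0]+(u+.5)/4-50,c[1]+(v+.5)/4-50)
for m,c,t,k in((a,ca,(191,204),(203,192)),(b,cb,(209,206),(192,196))):
    T=(ray(m,P(c,*t),56)[:2]-C)@fr();M=(ray(m,P(c,*k),46)[:2]-C)@fr();print('tip',T.round(1),'mark',M.round(1),'tip-mark',(T-M).round(1))
E
```

```text
tip [-13.9   9. ] mark [-14.1   8.2] tip-mark [0.1 0.8]
tip [-14.2   8.9] mark [-13.4   8.8] tip-mark [-0.7  0. ]
```

Both views put the tip within about 0.4 mm of the mark. Last check, from the same images without viewing more, is how tight the blank sits against both fence faces.

```bash
python3 - <<'E'
from h import *
import json
w=lambda x,y,z:np.r_[C+fr()@[x,y],z]
b=json.load(open('w10.json'));g=cv2.cvtColor(cv2.imread('pics/w10.png'),6)
S=29.6+.9
print('pred blank end z46 & stop z48 at x=-45,-20', proj(b,[w(-45,S,46),w(-45,S,48),w(-20,S,46),w(-20,S,48)]).round(1).tolist())
for r in range(164,212,4):
    print(r,g[r,448:470])
print('pred long z46,z48 y=-20,-80',proj(b,[w(0,-20,46),w(0,-20,48),w(0,-80,46),w(0,-80,48)]).round(1).tolist())
for c in range(355,450,12):print(c,g[204:222,c])
E
```

```text
pred blank end z46 & stop z48 at x=-45,-20 [[457.3, 170.3], [458.4, 170.7], [453.6, 194.9], [454.6, 195.5]]
164 [123 122 121 119 114 100  77  62  55  52  50  48  48  51  65  98 136 177
 220 239 244 244]
168 [246 246 246 246 246 246 247 248 236 159  91  77 101 109 111 111 112 113
 114 112 112 112]
172 [245 245 245 245 245 245 246 248 230 111  63  91 108 109 110 110 112 112
 110 111 113 117]
176 [243 243 243 243 244 242 240 242 214  85  81 105 109 109 111 111 113 112
 112 112 116 157]
180 [245 245 245 245 245 246 234 160  96  71  96 109 110 111 110 113 114 113
 113 113 128 184]
184 [243 244 244 244 244 246 228 120  62  88 108 110 111 111 111 114 113 113
 113 118 176 229]
188 [243 243 243 242 238 243 221  90  77 103 109 110 110 111 113 114 113 113
 117 159 217 231]
192 [243 243 244 244 231 167 126  71  92 108 109 109 110 114 115 114 114 114
 129 186 228 228]
196 [244 244 245 246 233 140  66  86 108 110 110 110 112 115 115 115 114 119
 182 235 235 234]
200 [243 243 243 245 220  90  72 100 109 109 111 112 115 115 115 114 117 161
 221 234 233 233]
204 [245 245 243 231 176  77  88 111 111 1
[... 164 characters left out ...]
8 y=-20,-80 [[401.3, 213.7], [401.9, 214.4], [342.5, 213.7], [342.7, 214.4]]
355 [196 231 244 242 242 240 240 240 239 234 103  92 115 114 112 110 109 109]
367 [243 244 242 241 242 242 241 240 239 234 103  67  61  61  62  61  61  59]
379 [243 244 243 243 243 243 241 240 239 236 104  90 114 113 111 110 111 111]
391 [242 244 244 243 243 243 242 240 240 238 111  90 114 112 111 110 110 111]
403 [243 244 244 244 244 244 243 241 240 239 107  90 113 111 110 110 110 110]
415 [242 244 245 244 244 244 243 241 241 239 112  89 111 109 109 110 111 110]
427 [244 245 245 245 245 246 245 242 243 240 102  87 106  73  67  73  84  91]
439 [138 121 123 123 121 118 116 112 109 104  97  95 112 109 107 109 107 107]
```

```bash
python3 -c "
from workcell import *
print(job_done())"
```

```text
the job is handed in; nothing more can be done
None
```

The job is handed in at about 34 s of robot time: the blank lies scribed face up, pressed gently (4–5 N) into the fence corner. By two wrist views its cross is about 0.4 mm from directly under the punch tip, and the views show no clear gap at either fence face.

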